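# Weigh the cheese for the bake, stamp its label, load the dish

### The arm

A 7-joint arm with a two-finger parallel gripper is mounted at the origin on the work surface. World frame = base frame: x ahead of the robot, y to its left, z up, the work surface at z = 0. Lengths are in m, angles in rad, forces in N, time in s.
With the tool pointing down it reaches from about 0.4 to 0.875 m from the base axis. Payload 19.3 kg.
Tool frame: the origin (TCP) lies between the finger pads; the fingertips stand 17 mm ahead of it and the grasp point (between the pads) lies 2 mm behind it (bot.finger_overhang is the distance from the TCP to the fingertips, in m); z points along the fingers, y is the line along which they close (so a half turn about z gives the same grasp; the last joint's range is limited). The gripper opens to 85 mm and grips with 20 to 120 N. Pads are 22 mm wide; open, the fingers measure 114 mm over their backs; the gripper's body (76 mm by 85 mm) begins 54 mm behind the grasp point. The pads swing forward as they close: fully open they stand 13 mm farther back than shut.
Start: joints at [1.258, 0.521, -0.036, 1.599, 0.021, 1.021, -0.113], TCP at [0.15, -0.607, 0.248] pointing down, gripper open.
Joint ranges: [-2.91, 2.91], [-0.3, 2.13], [-1.5, 1.42], [0.17, 2.43], [-1.26, 4.41], [0.16, 1.93], [-2.52, 2.52]. Speed limits (rad/s): [1.89, 1.89, 2.39, 2.39, 3.01, 3.01, 3.01].

### API

Orientations are given as [roll, pitch, yaw] about the fixed x, y, z axes, in that order (R = Rz(yaw) Ry(pitch) Rx(roll)).
In Python, from workcell import observe, grab_frame, bot gives the robot as it stands.
- The arm moves only by the shell command python3 -m crank 'ROWS' [FORCE]. ROWS is a JSON object of lists of equal length, an entry for each row: "linear": the shift along the world's x, y, z each as a share of 0.25 m, from -1 to 1, a list of three; "delta_rot": the turn, a rotation vector about the world's x, y, z each as a share of 30 degrees, from -1 to 1, a list of three; "fingers": the opening, from -1 (shut) to 1 (fully open). In form: {"linear": [[dx, dy, dz], ...], "delta_rot": [[rx, ry, rz], ...], "fingers": [fingers, ...]}. A call has 1 to 5 rows; each row is the pose to reach, as a shift and turn from the pose commanded when the call began; what a row does not reach only later rows make up. A row lasts 1/10 s, in which the tool goes at most 50 mm and 8.59 degrees, less where a joint would pass 70% of its speed; a pose out of reach is approached as far as the arm can. A call with a number of a shift or a turn outside -1 to 1 is refused whole. A call with a gripper value outside its range is refused whole. The fingers move at their own pace and stop on an object; FORCE is the grip in N (left out, the last holds). Time passes only in rows, so rows that repeat a pose let the fingers close. It gives the time, the measured TCP pose, the force, the opening and the grip force at its end, in the units of the state.
- observe(): the state, without advancing time (a new reading comes with each control period).
- grab_frame(name): name is "scene" or "side" or "wrist"; returns a dict with "image" (480x640x3 uint8, red, green, blue), "mtx" (3x3 intrinsics, pixels), "xyz" and "orientation" of the camera in the world. Camera axes: x right, y down, z forward; pixel columns grow to the right and rows downward; lengths in m; the calibration is good to about 2 mm. The wrist camera is an equidistant fisheye: a pixel r from the principal point sees the ray r / f radians off the axis. A picture is of the moment at which its call begins. There is no depth.
- bot.job_done(): hands the job in; it is judged then, once.
The state is a dict: "clock": time; "qpos": joint angles; "qd": joint speeds; "joint_efforts": joint torques, N m; "position": TCP position; "tool_rot": TCP orientation; "force": force on the tool from outside, world axes, zero at the start; "moment": the same for the moment, N m; "grip_width": finger opening in m; "finger_force": force on a finger pad.
Only numpy, scipy, OpenCV 4.12 (cv2) and the standard library are available. Lean on these libraries where they do the work, as an engineer would, in place of code of your own. Each camera call takes 0.05 s, during which the arm holds its last target. There are 200 camera calls.

### The job

Put all the cheeses that are there on the white pan of the kitchen balance and add brass weights to the steel pan until the beam is level with hands off; then strike the label embosser's red pin fully down with the held meat pounder, never with the hand. Then lay the cheeses side by side on the floor of the glass dish, return all four weights upright to their tray and stand the pounder upright in the middle of its cork coaster, leaving the other kitchen things where they are.

Things in the scene. Friction and masses are not known exactly. Their poses are not given: they have to be found in the camera images.
- wheel_centre (a point): small round cheese in red wax, a disc 54 mm across and 44 mm high, about 100 g; the point is its centre, 22 mm above its underside, z up. May be absent
- block_centre (a point): orange cheese block with a paper band, 50 x 50 mm and 58 mm high, about 150 g; the point is its centre, 29 mm above its underside; x and y are square to its sides, z up. May be absent
- chunk_centre (a point): pale yellow holed cheese chunk, 60 x 60 mm and 65 mm high, about 250 g; the point is its centre, 32.5 mm above its underside; x and y are square to its sides, z up. May be absent
- white_pan_floor (a point): the cheese pan of the green balance: white rectangular pan, 210 mm along its x and 130 mm along its y, rim 4 mm thick and 10 mm high; the point is the middle of its floor, 96 mm above the table when level. It rises and sinks up to 17 mm and stays horizontal; where a load stands on it makes no difference
- steel_pan_floor (a point): the weight pan of the balance: bare steel, same size and axes as the white pan; its middle is 280 mm from the middle of the white pan, towards -y of the balance
- beam (a joint): tilt of the balance beam, rad: 0 is level, positive means the white (cheese) pan is down, stops at +0.12 and -0.12. 50 g too much on one side tilts it about 0.1; empty it is level; it swings for about a second after a change
- w50_knob (a point): brass 50 g weight: a round body 20 mm across and 12 mm high with a thin neck (4 mm) and a knob 16 mm across and 14 mm high on top, 30 mm high in all. The point is the centre of the knob, 23 mm above its underside; z points up out of the knob
- w100_knob (a point): brass 100 g weight: a round body 27 mm across and 17 mm high with a thin neck (4 mm) and a knob 16 mm across and 14 mm high on top, 35 mm high in all. The point is the centre of the knob, 28 mm above its underside; z points up out of the knob
- w200_knob (a point): brass 200 g weight: a round body 33 mm across and 24 mm high with a thin neck (4 mm) and a knob 16 mm across and 14 mm high on top, 42 mm high in all. The point is the centre of the knob, 35 mm above its underside; z points up out of the knob
- w300_knob (a point): brass 300 g weight: a round body 39 mm across and 28 mm high with a thin neck (4 mm) and a knob 16 mm across and 14 mm high on top, 46 mm high in all. The point is the centre of the knob, 39 mm above its underside; z points up out of the knob
- tray_in (a point): wooden weight tray, 180 mm along its x and 160 mm along its y outside, walls 5 mm thick, rim 9 mm above the table; the point is the middle of its inner floor, 5 mm above the table; the four weights start in it two by two, in any order, about 84 mm apart along x and 70 mm along y
- pounder_handle (a point): meat pounder standing upright: steel disc 64 mm across and 18 mm high at the foot, black handle 26 mm across from 45 to 130 mm above the underside, about 0.45 kg. The point lies on the handle's axis, 90 mm above the flat striking underside; z points up along the handle
- coaster_top (a point): round cork coaster, 90 mm across and 6 mm high, where the pounder stands; the point is the middle of its upper face
- pin_top (a point): middle of the upper face of the label embosser's red sprung pin head, 30 mm across and 130 mm above the table at rest, over a blue C-shaped press (foot 100 x 60 mm) with a paper label in it
- pin (a joint): how far the embosser's pin is pushed down, m: 0 at rest, 0.012 fully down; it springs back; it starts to move at about 4 N and is fully down at about 12 N
- dish_floor (a point): glass baking dish on a wooden board: 220 mm along its x, 160 mm along its y outside, walls 6 mm thick and 52 mm high (rim 64 mm above the table); the point is the middle of its inner floor, 18 mm above the table
- spice: amber spice jar with red cap, 44 mm across, 80 mm high; a bystander to leave alone; origin at its underside
- mug: blue mug, 80 mm across, 90 mm high; a bystander to leave alone; origin at its underside
- pepper: dark wooden pepper mill, 48 mm across, 110 mm high; a bystander to leave alone; origin at its underside
Things that resemble listed ones, but are neither listed nor needed, are in the scene too. Of the things that look like the part that bears chunk_centre, take the one that is nearest to the robot's base at the start. Leave any blue look-alike of the part that bears wheel_centre alone.

How it is judged:
On the way, in this order (a step that is already met when the one before it is completed fails the run):
1. all the cheeses are on the white pan and the weights balance them: the beam stays level within 0.04 rad for a second, with the gripper touching nothing (x of wheel_centre in the frame of white_pan_floor between -0.105 and 0.105 m and y of wheel_centre in the frame of white_pan_floor between -0.065 and 0.065 m and z of wheel_centre in the frame of white_pan_floor between 0 and 0.13 m and x of block_centre in the frame of white_pan_floor between -0.105 and 0.105 m and y of block_centre in the frame of white_pan_floor between -0.065 and 0.065 m and z of block_centre in the frame of white_pan_floor between 0 and 0.13 m and x of chunk_centre in the frame of white_pan_floor between -0.105 and 0.105 m and y of chunk_centre in the frame of white_pan_floor between -0.065 and 0.065 m and z of chunk_centre in the frame of white_pan_floor between 0 and 0.13 m and value of joint beam between -0.04 and 0.04 rad and contact force between the fingers and anything else below 0.3 N), for 1 s.
2. the embosser's pin is down at least 10 mm under the pounder (value of joint pin above 0.01 m and distance between pounder_handle and pin_top below 0.12 m and contact force between the fingers and pin below 0.1 N), for 0.02 s.
At the end, for the whole second after the job is handed in: every cheese that is there stands on the floor of the glass dish, all four weights stand upright in the tray, and the pounder stands upright on the coaster, its axis within 30 mm of the coaster's middle (x of wheel_centre in the frame of dish_floor between -0.105 and 0.105 m and y of wheel_centre in the frame of dish_floor between -0.075 and 0.075 m and z of wheel_centre in the frame of dish_floor between 0 and 0.05 m and x of block_centre in the frame of dish_floor between -0.105 and 0.105 m and y of block_centre in the frame of dish_floor between -0.075 and 0.075 m and z of block_centre in the frame of dish_floor between 0 and 0.05 m and x of chunk_centre in the frame of dish_floor between -0.105 and 0.105 m and y of chunk_centre in the frame of dish_floor between -0.075 and 0.075 m and z of chunk_centre in the frame of dish_floor between 0 and 0.05 m and x of w50_knob in the frame of tray_in between -0.09 and 0.09 m and y of w50_knob in the frame of tray_in between -0.08 and 0.08 m and z of w50_knob in the frame of tray_in between 0 and 0.06 m and angle between each of w50_knob, w100_knob, w200_knob, w300_knob's own z axis and vertical below 0.2 rad and x of w100_knob in the frame of tray_in between -0.09 and 0.09 m and y of w100_knob in the frame of tray_in between -0.08 and 0.08 m and z of w100_knob in the frame of tray_in between 0 and 0.06 m and x of w200_knob in the frame of tray_in between -0.09 and 0.09 m and y of w200_knob in the frame of tray_in between -0.08 and 0.08 m and z of w200_knob in the frame of tray_in between 0 and 0.06 m and x of w300_knob in the frame of tray_in between -0.09 and 0.09 m and y of w300_knob in the frame of tray_in between -0.08 and 0.08 m and z of w300_knob in the frame of tray_in between 0 and 0.06 m and horizontal distance between pounder_handle and coaster_top below 0.03 m and height (world z) of pounder_handle below 0.105 m and angle between pounder_handle's own z axis and vertical below 0.15 rad); the robot touches nothing.
It fails at once if the gripper pushes the embosser's pin directly (contact force between the fingers and pin above 1.5 N).
It fails at once if a bystander is moved more than 60 mm (distance of any of spice, mug, pepper from where it was at the start of the episode above 0.06 m).
Of wheel, block, chunk only 2 to 3 are there at a start; the rules pass over those that are not, and their reading is None.
At some moment in a run one of wheel, block, chunk may be knocked a few centimetres aside while the robot is not near it.
It also fails if it takes over 210 s, if anything falls off the work surface, if the arm or the gripper's body presses on something with over 40 N, if the wrist force passes 120 N, or if a joint passes its speed limit or range.

## Working session

There is one attempt and no reset: what is moved stays moved. The work goes in short steps, Python scripts to look and compute and a shell command to move; the robot and the scene stay as the last step left them, time stands still between calls to the robot, and variables do not carry over. Pictures are saved under pics/ and viewed, at most 14 in all, crops included, and the job is handed in when it is done.

```bash
mkdir -p pics; ls
python3 - <<'E'
from workcell import observe, grab_frame, bot
import cv2
print(observe())
for n in ["scene","side","wrist"]:
    f=grab_frame(n); cv2.imwrite(f"pics/{n}0.png",f["image"][:,:,::-1]); print(n,f["mtx"],f["xyz"],f["orientation"])
E
```

```text
pics
{'clock': 0.0, 'qpos': array([ 1.25782586,  0.52201436, -0.03633047,  1.59997063,  0.02120779,
        1.02109225, -0.11278872]), 'qd': array([ 0.00158634,  0.00138945, -0.00132185,  0.00018631, -0.0005368 ,
       -0.00158118,  0.00027303]), 'joint_efforts': array([ 8.80056177e-04, -9.27099323e+01,  1.98035069e+00, -3.69940317e+01,
        1.76562817e-02,  8.21054477e-03, -2.33093442e-05]), 'position': array([ 0.15014037, -0.60639025,  0.24773885]), 'tool_rot': array([-3.14049641e+00,  8.24252219e-05,  2.42777869e-01]), 'force': array([ 0.89903801, -0.47393146, -0.65277958]), 'moment': array([-0.00261701, -0.02870236, -0.02349446]), 'finger_force': 0.0, 'grip_width': 0.0851619915317435}
scene [[615.17940627   0.         315.89968859]
 [  0.         615.17940627 242.09422515]
 [  0.           0.           1.        ]] [ 1.044066   -1.06660816  1.13322977] [-2.2894098  -0.00943461  0.50958299]
side [[620.9015015    0.         312.40966728]
 [  0.         620.9015015  231.25045345]
 [  0.           0.           1.        ]] [ 0.20307798 -1.15784937  1.49471326] [-2.45335229  0.01221369 -0.25311365]
wrist [[371.64829954   0.         322.33282846]
 [  0.         371.64829954 243.91170692]
 [  0.           0.           1.        ]] [ 0.21441733 -0.59086255  0.37325146] [ 2.87585939e+00  1.06585788e-03 -1.32837749e+00]
```

View pics/scene0.png

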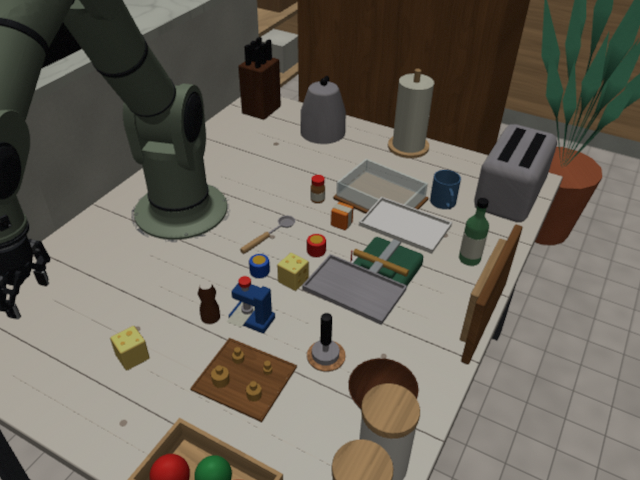

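View pics/side0.png

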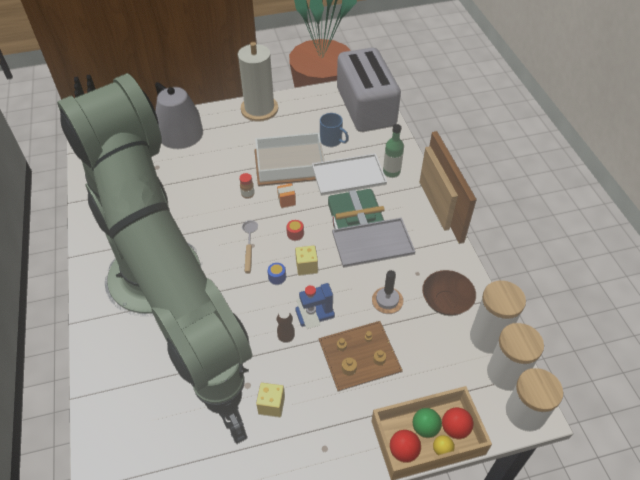

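Both views show wheel (scene 316,245), block (342,216), two chunks (292,271 and 130,346), blue decoy (259,265), balance, tray, pounder, embosser and dish. Triangulating now.

```bash
cat > h.py <<'E'
import numpy as np, cv2
from scipy.spatial.transform import Rotation as R
from workcell import observe, grab_frame, bot
def cam(n):
    f=grab_frame(n); f["n"]=n; f["R"]=R.from_euler("xyz",f["orientation"]).as_matrix(); f["hsv"]=cv2.cvtColor(f["image"],cv2.COLOR_RGB2HSV); return f
def ray(f,u,v):
    K=f["mtx"]; a=np.array([(u-K[0,2])/K[0,0],(v-K[1,2])/K[1,1]])
    if f["n"]=="wrist":
        r=np.linalg.norm(a); d=np.r_[a/max(r,1e-9)*np.sin(r),np.cos(r)]
    else: d=np.r_[a,1.]
    d=f["R"]@d; return d/np.linalg.norm(d)
def plane(f,u,v,z):
    d=ray(f,u,v); return f["xyz"]+d*(z-f["xyz"][2])/d[2]
def tri(f,p,g,q):
    A=[];b=[]
    for c,(u,v) in ((f,p),(g,q)):
        d=ray(c,u,v); P=np.eye(3)-np.outer(d,d); A.append(P); b.append(P@c["xyz"])
    return np.linalg.lstsq(np.vstack(A),np.hstack(b),rcond=None)[0]
def proj(f,X):
    p=f["R"].T@(np.asarray(X)-f["xyz"]); K=f["mtx"]
    if f["n"]=="wrist":
        r=np.hypot(p[0],p[1]); t=np.arctan2(r,p[2]); return K[:2,2]+K[0,0]*t*p[:2]/max(r,1e-9)
    return (K@(p/p[2]))[:2]
E
python3 - <<'E'
from h import *
np.set_printoptions(precision=3,suppress=True)
s=cam("scene"); d=cam("side")
pts=dict(wheel=((316,245),(295,230)),block=((342,216),(286,195)),chunkA=((292,271),(306,260)),chunkB=((130,346),(270,398)),
blue=((259,265),(277,273)),pin=((245,282),(310,291)),handletop=((326,317),(391,273)),spicecap=((318,180),(246,178)),pepper=((208,289),(285,318)))
for k,(a,b) in pts.items():
    X=tri(s,a,d,b); print(k,X,np.linalg.norm(X[:2]))
for f,c in ((s,(190,160,460,430)),(d,(220,120,450,410))):
    im=f["image"][c[1]:c[3],c[0]:c[2],::-1]; k=min(800/im.shape[1],600/im.shape[0]); cv2.imwrite(f"pics/{f['n']}_c.png",cv2.resize(im,None,fx=k,fy=k,interpolation=cv2.INTER_CUBIC)); print(k,c)
E
```

```text
wheel [0.439 0.039 0.02 ] 0.44040389328792934
block [0.444 0.185 0.024] 0.48070973582554194
chunkA [ 0.441 -0.092  0.033] 0.4504461831734499
chunkB [ 0.249 -0.486  0.035] 0.5460438668260045
blue [ 0.35  -0.108  0.024] 0.3660405786476616
pin [ 0.413 -0.255  0.119] 0.48518122376492956
handletop [ 0.634 -0.267  0.134] 0.688113020026556
spicecap [0.329 0.247 0.071] 0.41169473723219485
pepper [ 0.333 -0.299  0.091] 0.447302111770662
2.2222222222222223 (190, 160, 460, 430)
2.0689655172413794 (220, 120, 450, 410)
```

View pics/scene_c.png

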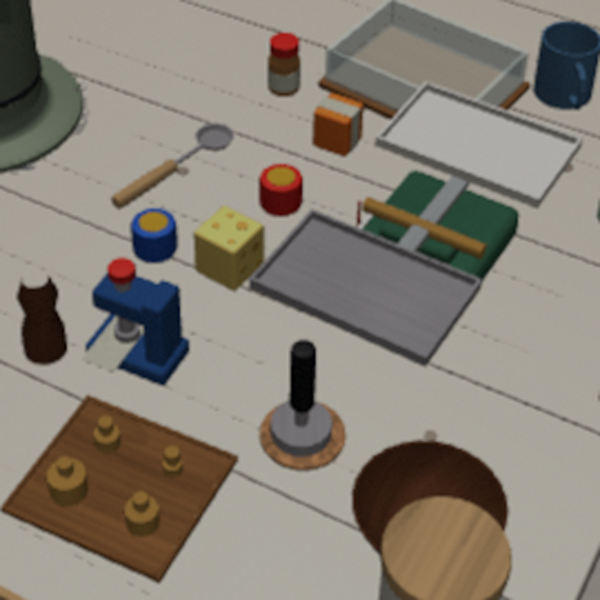

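View pics/side_c.png

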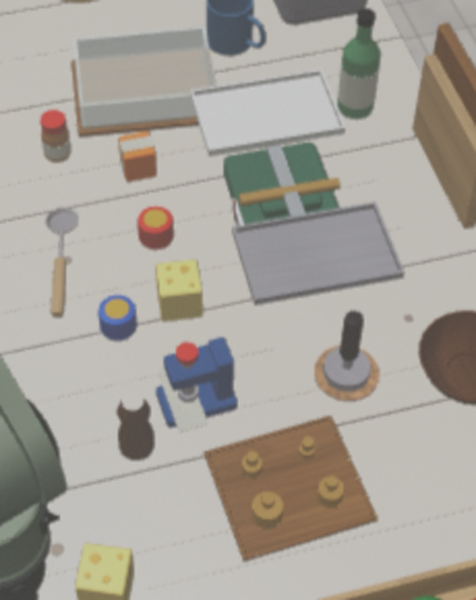

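Crops show: weights w100 (105,424), w50 (172,455), w300 (66,467), w200 (141,500) in the tray; chunk A is the nearest to the base; pans, pounder, pin and dish all clearly visible.

Run:
```python
from h import *
np.set_printoptions(precision=3,suppress=True)
s=cam("scene"); d=cam("side")
S=lambda p:(190+p[0]/2.2222,160+p[1]/2.2222); D=lambda p:(220+p[0]/2.069,120+p[1]/2.069)
P={"white":[((426,86),(192,93)),((580,143),(321,75)),((541,201),(343,132)),((377,141),(209,152))],
"steel":[((312,213),(233,226)),((480,283),(375,206)),((426,361),(402,270)),((251,284),(255,300))],
"tray":[((88,397),(206,452)),((237,459),(331,417)),((160,580),(376,520)),((4,509),(246,558))],
"dish":[((394,1),(77,38)),((527,58),(210,30))],
"w100":[((105,424),(251,457))],"w50":[((172,455),(308,441))],"w300":[((66,467),(267,499))],"w200":[((141,500),(331,483))],
"pintop":[((122,267),(187,350))],"handletop":[((303,345),(352,317))],
"chunktop":[((228,207),(156,263)),((265,238),(199,260)),((233,253),(202,291)),((195,236),(159,292))],
"wheeltop":[((281,177),(155,219))]}
for k,v in P.items():
    X=np.array([tri(s,S(a),d,D(b)) for a,b in v]); print(k,X,sep="\n")
    if len(X)==4: print("  mean",X.mean(0),"yaw",np.degrees(np.arctan2(*(X[1]-X[0])[[1,0]])),np.degrees(np.arctan2(*(X[2]-X[1])[[1,0]])), np.linalg.norm(X[1]-X[0]),np.linalg.norm(X[2]-X[1]))
# dish rim with plane z=.064
for p in [(394,1),(527,58),(327,64)]: print("dishS",plane(s,*S(p),.064))
for p in [(77,38),(210,30),(215,115),(78,126)]: print("dishD",plane(d,*D(p),.064))
print("coasterS",plane(s,*S((302,434)),.006),"D",plane(d,*D((347,371)),.006))
for p in ((132,133),):
  pass
```

```text
white
[[0.544 0.224 0.097]
 [0.75  0.214 0.095]
 [0.746 0.094 0.091]
 [0.538 0.099 0.095]]
  mean [0.645 0.158 0.094] yaw -2.780463089242946 -91.97781765507118 0.2062859185733743 0.11996766961555885
steel
[[ 0.532 -0.053  0.099]
 [ 0.739 -0.065  0.098]
 [ 0.735 -0.188  0.097]
 [ 0.527 -0.182  0.095]]
  mean [ 0.633 -0.122  0.097] yaw -3.3338171297367496 -92.11725685796665 0.20737172393468284 0.12255793274845683
tray
[[ 0.416 -0.338  0.005]
 [ 0.593 -0.327  0.001]
 [ 0.601 -0.484 -0.001]
 [ 0.426 -0.495  0.004]]
  mean [ 0.509 -0.411  0.002] yaw 3.6316681408618066 -87.16775412593637 0.17709884112053453 0.15702554150237924
dish
[[0.402 0.437 0.057]
 [0.618 0.393 0.062]]
w100
[[ 0.467 -0.375  0.032]]
w50
[[ 0.545 -0.371  0.028]]
w300
[[ 0.468 -0.442  0.04 ]]
w200
[[ 0.553 -0.439  0.038]]
pintop
[[ 0.414 -0.256  0.127]]
handletop
[[ 0.632 -0.265  0.134]]
chunktop
[[ 0.419 -0.052  0.053]
 [ 0.479 -0.064  0.048]
 [ 0.468 -0.123  0.062]
 [ 0.41  -0.107  0.052]]
  mean [ 0.444 -0.087  0.054] yaw -11.665887861570317 -100.77965759356985 0.061697042508547316 0.061130579446073266
wheeltop
[[0.439 0.04  0.039]]
dishS [0.407 0.423 0.064]
dishS [0.619 0.388 0.064]
dishS [0.395 0.244 0.064]
dishD [0.402 0.431 0.064]
dishD [0.618 0.393 0.064]
dishD [0.575 0.201 0.064]
dishD [0.364 0.233 0.064]
coasterS [ 0.638 -0.27   0.006] D [ 0.636 -0.266  0.006]
```

```bash
python3 -m crank '{"linear": [[0.6,1,0.1],[0.6,1,0.1],[0.6,1,0.1],[0.6,1,0.1],[0.6,1,0.1]], "delta_rot": [[0,0,0],[0,0,0],[0,0,-0.4],[0,0,-0.4],[0,0,-0.4]], "fingers": [1,1,1,1,1]}' 40
python3 -m crank '{"linear": [[0.6,1,0.1],[0.6,1,0.1],[0.6,1,0.1],[0.6,1,0.1],[0.6,1,0.1]], "delta_rot": [[0,0,-0.44],[0,0,-0.44],[0,0,-0.44],[0,0,-0.44],[0,0,-0.44]], "fingers": [1,1,1,1,1]}'
cat > look.py <<'E'
import sys
from h import *
f=cam("wrist"); cv2.imwrite(sys.argv[1],f["image"][:,:,::-1])
import pickle; pickle.dump({k:f[k] for k in f},open(sys.argv[1]+".pkl","wb"))
o=observe(); print(o["clock"],o["position"],o["tool_rot"])
E
python3 look.py pics/w1.png
```

```text
clock: 0.85
position: [0.278, -0.3932, 0.2697]
tool_rot: [3.141, -0.0, 0.03]
force: [2.0, -1.4, -0.1]
grip_width: 0.0856
finger_force: 0.0
clock: 1.35
position: [0.4018, -0.1869, 0.2906]
tool_rot: [3.141, -0.001, -0.197]
force: [1.1, -0.7, 0.6]
grip_width: 0.0855
finger_force: 0.0
1.4 [ 0.4058171  -0.18027275  0.29126326] [-3.13937426e+00 -2.64411318e-03 -1.90118946e-01]
```

View pics/w1.png

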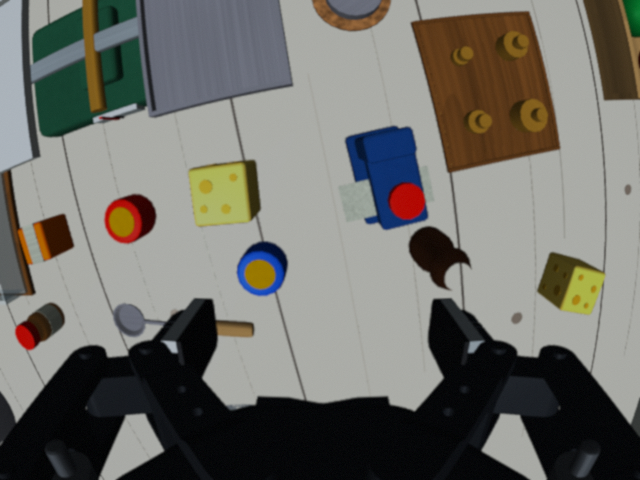

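The wrist view shows chunk top (190..252,163..226), wheel top (122,222), block (47,240), pin head (407,201), and all four weights.

Run:
```python
from h import *
import pickle
np.set_printoptions(precision=4,suppress=True)
f=pickle.load(open("pics/w1.png.pkl","rb"))
C=np.array([plane(f,*p,.065) for p in ((190,170),(247,163),(252,220),(197,226))]);print("chunk",C.mean(0),[np.degrees(np.arctan2(*(C[(i+1)%4]-C[i])[[1,0]])) for i in range(4)],[np.linalg.norm(C[(i+1)%4]-C[i]) for i in range(4)])
h=f["hsv"]
def blob(m,box):
    x0,y0,x1,y1=box; k=np.zeros_like(m); k[y0:y1,x0:x1]=m[y0:y1,x0:x1]
    v,u=np.nonzero(k); return u.mean(),v.mean(),len(u)
red=(((h[...,0]<8)|(h[...,0]>172))&(h[...,1]>150)&(h[...,2]>60))
u,v,n=blob(red,(380,175,435,230)); print("pin",u,v,n,plane(f,u,v,.130))
yel=(h[...,0]>15)&(h[...,0]<30)&(h[...,1]>150)
u,v,n=blob(yel,(95,190,165,250)); print("wheel",u,v,n,plane(f,u,v,.044))
for k,p,z in (("w100",(477,123),.040),("w50",(461,56),.035),("w300",(528,117),.051),("w200",(514,42),.047)): print(k,plane(f,*p,z))
T=np.array([plane(f,*p,.009) for p in ((413,23),(527,12),(559,148),(450,171))]);print("tray",T.mean(0),T)
```

```text
chunk [ 0.441  -0.0942  0.065 ] [np.float64(-96.79996533615176), np.float64(171.84358979853243), np.float64(84.15762519736965), np.float64(-7.405512076469738)] [np.float64(0.05835083041526415), np.float64(0.055651929874870526), np.float64(0.057639687364046954), np.float64(0.05660278941473857)]
pin 406.44837758112095 200.52015732546707 1017 [ 0.4122 -0.2571  0.13  ]
wheel 121.37163375224416 221.6786355475763 557 [0.4378 0.0377 0.044 ]
w100 [ 0.4641 -0.3662  0.04  ]
w50 [ 0.5388 -0.3647  0.035 ]
w300 [ 0.4646 -0.4252  0.051 ]
w200 [ 0.5493 -0.4279  0.047 ]
tray [ 0.5054 -0.4101  0.009 ] [[ 0.5883 -0.3275  0.009 ]
 [ 0.5976 -0.4821  0.009 ]
 [ 0.422  -0.4933  0.009 ]
 [ 0.4139 -0.3374  0.009 ]]
```

```bash
python3 -m crank '{"linear": [[0.144,0.352,-0.1],[0.144,0.352,-0.2],[0.144,0.352,-0.6],[0.144,0.352,-0.6],[0.144,0.352,-0.6]], "delta_rot": [[0,0,0.1],[0,0,0.1],[0,0,0.1],[0,0,0.1],[0,0,0.1]], "fingers": [1,1,1,1,1]}' 40
python3 -m crank '{"linear": [[0,0,0]], "delta_rot": [[0,0,0]], "fingers": [1]}'
python3 -m crank '{"linear": [[0,0,0]], "delta_rot": [[0,0,0]], "fingers": [1]}'
python3 look.py pics/w2.png
```

```text
clock: 1.9
position: [0.4348, -0.0998, 0.1363]
tool_rot: [-3.141, 0.007, -0.143]
force: [-0.2, -0.0, 1.3]
grip_width: 0.0852
finger_force: 0.0
clock: 2.0
position: [0.4368, -0.1008, 0.1401]
tool_rot: [3.142, 0.002, -0.144]
force: [-0.5, -0.3, 0.6]
grip_width: 0.0857
finger_force: 0.0
clock: 2.1
position: [0.4381, -0.1013, 0.142]
tool_rot: [3.141, -0.002, -0.145]
force: [1.0, 0.2, 0.3]
grip_width: 0.0857
finger_force: 0.0
2.15 [ 0.43819654 -0.10141955  0.14222305] [ 3.14127002 -0.00316365 -0.14556216]
```

View pics/w2.png

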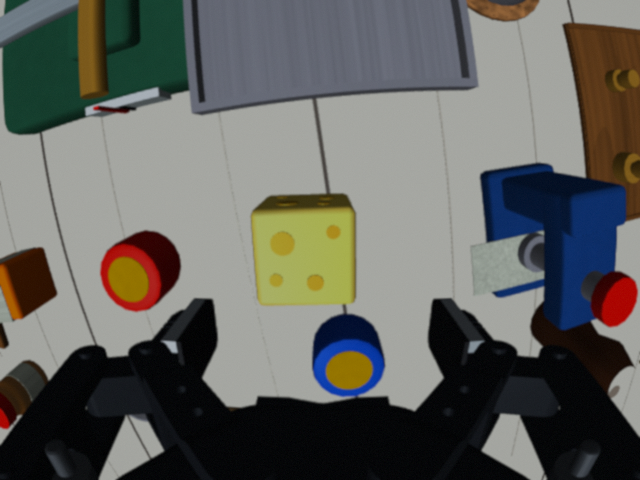

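Chunk top corners at (252,213),(354,207),(355,303),(259,305); slightly off to the left of finger mid.

Run:
```python
from h import *
import pickle
np.set_printoptions(precision=4,suppress=True)
f=pickle.load(open("pics/w2.png.pkl","rb"))
C=np.array([plane(f,*p,.065) for p in ((252,213),(354,207),(355,303),(259,305))]);print("chunk",C.mean(0),[np.degrees(np.arctan2(*(C[(i+1)%4]-C[i])[[1,0]])) for i in range(4)],[np.linalg.norm(C[(i+1)%4]-C[i]) for i in range(4)])
h=f["hsv"]
m=((h[...,0]>15)&(h[...,0]<30)&(h[...,1]>150)).astype(np.uint8); m[:,:90]=0;m[:220]=0;m[320:]=0;m[:,180:]=0
v,u=np.nonzero(m); print("wheel",plane(f,u.mean(),v.mean(),.044))
# tcp-vertical line pixel check
for z in (.065,): print(proj(f,[*observe()["position"][:2],z]))
```

```text
chunk [ 0.4418 -0.0919  0.065 ] [np.float64(-95.12387204847612), np.float64(173.62076657775864), np.float64(83.24035573808474), np.float64(-7.099424052390068)] [np.float64(0.05700574724961398), np.float64(0.05771339026144112), np.float64(0.057698299943163375), np.float64(0.05608583359814341)]
wheel [0.4381 0.0376 0.044 ]
[321.945 262.665]
```

```bash
python3 -m crank '{"linear": [[0.016,0.038,0],[0.016,0.038,-0.2],[0.016,0.038,-0.388],[0.016,0.038,-0.388],[0.016,0.038,-0.388]], "delta_rot": [[0,0,0.06],[0,0,0.06],[0,0,0.06],[0,0,0.06],[0,0,0.06]], "fingers": [1,1,1,1,1]}' 40
python3 -m crank '{"linear": [[0,0,0],[0,0,0],[0,0,0],[0,0,0],[0,0,0]], "delta_rot": [[0,0,0],[0,0,0],[0,0,0],[0,0,0],[0,0,0]], "fingers": [-1,-1,-1,-1,-1]}' 40
python3 -m crank '{"linear": [[0,0,0.2],[0,0,0.4],[0,0,0.6],[0,0,0.82],[0,0,0.82]], "delta_rot": [[0,0,0],[0,0,0],[0,0,0],[0,0,0],[0,0,0]], "fingers": [-1,-1,-1,-1,-1]}'
```

```text
clock: 2.65
position: [0.4415, -0.0909, 0.0443]
tool_rot: [3.142, 0.0, -0.112]
force: [0.4, -0.1, 1.0]
grip_width: 0.0855
finger_force: 0.0
clock: 3.15
position: [0.4426, -0.0916, 0.0456]
tool_rot: [3.141, -0.004, -0.114]
force: [-2.9, 1.3, 23.6]
grip_width: 0.0597
finger_force: 37.9
clock: 3.65
position: [0.443, -0.0916, 0.2551]
tool_rot: [3.141, -0.01, -0.114]
force: [-0.1, 0.5, -3.4]
grip_width: 0.0593
finger_force: 48.9
```

```bash
python3 -m crank '{"linear": [[0.536,0.494,0],[0.536,0.494,0],[0.536,0.494,0],[0.536,0.494,0],[0.536,0.494,0]], "delta_rot": [[0,0,0.13],[0,0,0.13],[0,0,0.13],[0,0,0.13],[0,0,0.13]], "fingers": [-1,-1,-1,-1,-1]}' 40
python3 -m crank '{"linear": [[0.536,0.494,0],[0.536,0.494,0],[0.536,0.494,0],[0.536,0.494,0],[0.536,0.494,0]], "delta_rot": [[0,0,0],[0,0,0],[0,0,0],[0,0,0],[0,0,0]], "fingers": [-1,-1,-1,-1,-1]}'
python3 -m crank '{"linear": [[0,0,0],[0,0,0]], "delta_rot": [[0,0,0],[0,0,0]], "fingers": [-1,-1]}'
python3 look.py pics/w3.png
```

```text
clock: 4.15
position: [0.5769, 0.0361, 0.2489]
tool_rot: [-3.139, -0.002, -0.041]
force: [-1.0, -0.8, -2.3]
grip_width: 0.0594
finger_force: 48.7
clock: 4.65
position: [0.7099, 0.1593, 0.2481]
tool_rot: [-3.14, 0.0, -0.042]
force: [-1.2, -0.1, -3.7]
grip_width: 0.0594
finger_force: 48.7
clock: 4.85
position: [0.7087, 0.1544, 0.2489]
tool_rot: [3.141, -0.0, -0.046]
force: [0.2, 0.2, -3.0]
grip_width: 0.0595
finger_force: 48.7
4.9 [0.70875437 0.15435443 0.2490146 ] [ 3.14115372e+00 -6.30617408e-04 -4.64038735e-02]
```

View pics/w3.png

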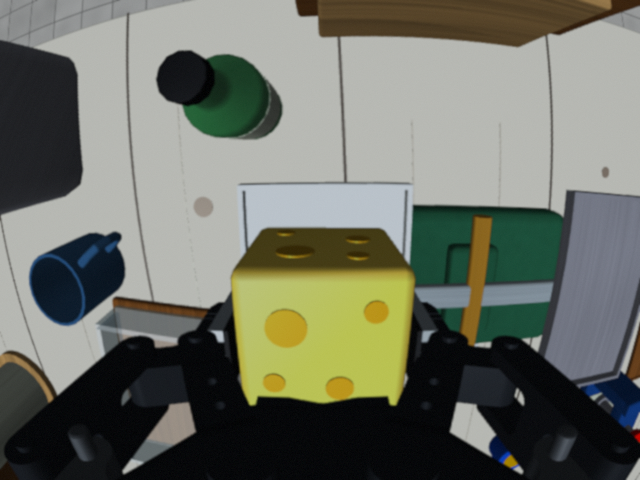

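Pan's far edge is at (239..411,184), chunk held centred over the pan. Lowering.

```bash
python3 - <<'E'
from h import *
import pickle
f=pickle.load(open("pics/w3.png.pkl","rb"))
for p in ((239,184),(411,184)): print(plane(f,*p,.106))
E
python3 -m crank '{"linear": [[0,0,-0.15],[0,0,-0.3],[0,0,-0.42],[0,0,-0.49],[0,0,-0.49]], "delta_rot": [[0,0,0],[0,0,0],[0,0,0],[0,0,0],[0,0,0]], "fingers": [-1,-1,-1,-1,-1]}' 40
python3 -m crank '{"linear": [[0,0,0],[0,0,0],[0,0,0],[0,0,0],[0,0,0]], "delta_rot": [[0,0,0],[0,0,0],[0,0,0],[0,0,0],[0,0,0]], "fingers": [-1,1,1,1,1]}'
python3 -m crank '{"linear": [[0,0,0.15],[0,0,0.3],[0,0,0.49],[0,0,0.49],[0,0,0.49]], "delta_rot": [[0,0,0],[0,0,0],[0,0,0],[0,0,0],[0,0,0]], "fingers": [1,1,1,1,1]}'
```

```text
[0.75030918 0.21346888 0.106     ]
[0.74451835 0.08703186 0.106     ]
clock: 5.4
position: [0.709, 0.1547, 0.1259]
tool_rot: [3.141, 0.0, -0.046]
force: [-1.3, -0.8, 0.9]
grip_width: 0.0598
finger_force: 49.6
clock: 5.9
position: [0.7092, 0.1557, 0.1258]
tool_rot: [-3.141, -0.0, -0.045]
force: [-0.1, -0.2, 0.6]
grip_width: 0.0851
finger_force: 0.0
clock: 6.4
position: [0.7095, 0.1558, 0.2493]
tool_rot: [-3.141, -0.002, -0.045]
force: [-0.1, 0.5, -0.6]
grip_width: 0.0856
finger_force: 0.0
```

```bash
python3 -m crank '{"linear": [[-0.98,-0.08,0],[-0.98,-0.08,0],[-0.98,-0.08,0],[-0.98,-0.08,-0.1],[-0.98,-0.08,-0.2]], "delta_rot": [[0,0,0],[0,0,0],[0,0,0],[0,0,0],[0,0,0]], "fingers": [1,1,1,1,1]}' 40
python3 -m crank '{"linear": [[-0.1,0,-0.2],[-0.1,0,-0.2],[-0.1,0,-0.2]], "delta_rot": [[0,0,0],[0,0,0],[0,0,0]], "fingers": [1,1,1]}'
python3 look.py pics/w4.png
```

```text
clock: 6.9
position: [0.4702, 0.136, 0.2049]
tool_rot: [-3.141, -0.002, -0.045]
force: [2.1, 0.6, -2.2]
grip_width: 0.0855
finger_force: 0.0
clock: 7.2
position: [0.4463, 0.1362, 0.1534]
tool_rot: [3.141, 0.003, -0.045]
force: [0.6, 0.3, 0.7]
grip_width: 0.0851
finger_force: 0.0
7.25 [0.44759248 0.13654186 0.15439399] [ 3.14152908e+00  7.97185294e-04 -4.50320562e-02]
```

View pics/w4.png

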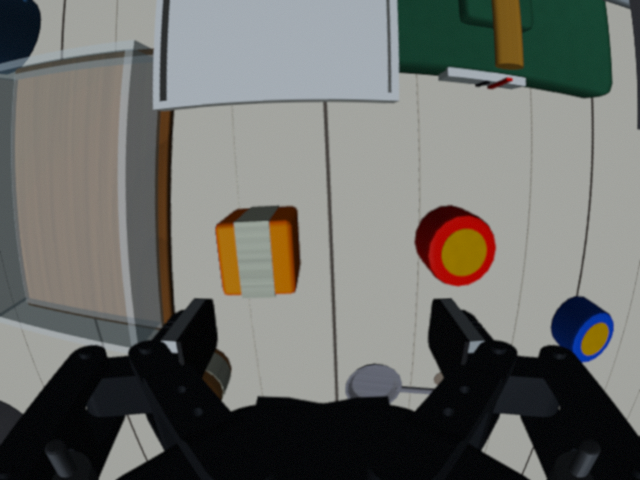

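Block top face about (218,223)-(294,297), wheel top at (464,252); dish right of centre-left.

Run:
```python
from h import *
import pickle
np.set_printoptions(precision=4,suppress=True)
f=pickle.load(open("pics/w4.png.pkl","rb"))
C=np.array([plane(f,*p,.058) for p in ((218,223),(289,221),(293,294),(224,297))]);print("block",C,C.mean(0),[np.degrees(np.arctan2(*(C[(i+1)%4]-C[i])[[1,0]])) for i in range(4)],[np.linalg.norm(C[(i+1)%4]-C[i]) for i in range(4)])
h=f["hsv"]
m=((h[...,0]>15)&(h[...,0]<30)&(h[...,1]>150)).astype(np.uint8); m[:220]=0;m[290:]=0;m[:,:430]=0;m[:,500:]=0
v,u=np.nonzero(m); print("wheel",plane(f,u.mean(),v.mean(),.044))
im=f["image"][195:315,200:320,::-1]; print(im[50,70:105].tolist()[::2])
```

```text
block [[0.4686 0.1999 0.058 ]
 [0.4675 0.1552 0.058 ]
 [0.4195 0.156  0.058 ]
 [0.4187 0.2022 0.058 ]] [0.4435 0.1783 0.058 ] [np.float64(-91.39603118311271), np.float64(179.03328284529513), np.float64(91.04761940833684), np.float64(-2.6373531682150997)] [np.float64(0.044757705163817774), np.float64(0.04796606568488978), np.float64(0.046241205794105227), np.float64(0.04994801895704169)]
wheel [0.4381 0.0383 0.044 ]
[[105, 132, 152], [16, 104, 166], [4, 104, 168], [4, 103, 168], [6, 104, 169], [0, 101, 168], [1, 102, 169], [3, 102, 170], [0, 99, 167], [0, 84, 156], [0, 62, 139], [0, 40, 98], [2, 22, 53], [0, 17, 46], [31, 43, 62], [127, 135, 138], [160, 164, 163], [158, 164, 162]]
```

```bash
python3 -m crank '{"linear": [[-0.015,0.164,0],[-0.015,0.164,-0.15],[-0.015,0.164,-0.3],[-0.015,0.164,-0.448],[-0.015,0.164,-0.448]], "delta_rot": [[0,0,0],[0,0,0],[0,0,0],[0,0,0],[0,0,0]], "fingers": [0.7,0.7,0.7,0.7,0.7]}' 40
python3 -m crank '{"linear": [[0,0,0],[0,0,0],[0,0,0],[0,0,0],[0,0,0]], "delta_rot": [[0,0,0],[0,0,0],[0,0,0],[0,0,0],[0,0,0]], "fingers": [0.7,-1,-1,-1,-1]}' 40
python3 -m crank '{"linear": [[0,0,0.2],[0,0,0.4],[0,0,0.6],[0,0,0.82],[0,0,0.82]], "delta_rot": [[0,0,0],[0,0,0],[0,0,0],[0,0,0],[0,0,0]], "fingers": [-1,-1,-1,-1,-1]}'
python3 -m crank '{"linear": [[0.8,-0.086,0],[0.8,-0.086,0],[0.8,-0.086,0],[0.8,-0.086,0],[0.8,-0.086,0]], "delta_rot": [[0,0,0],[0,0,0],[0,0,0],[0,0,0],[0,0,0]], "fingers": [-1,-1,-1,-1,-1]}'
python3 look.py pics/w5.png
```

```text
clock: 7.75
position: [0.4429, 0.1771, 0.0399]
tool_rot: [3.139, 0.004, -0.045]
force: [-0.2, 0.4, 1.1]
grip_width: 0.0725
finger_force: 0.0
clock: 8.25
position: [0.4448, 0.1778, 0.0446]
tool_rot: [-3.14, -0.003, -0.046]
force: [-1.1, -0.3, 14.5]
grip_width: 0.0498
finger_force: 38.9
clock: 8.75
position: [0.4454, 0.1782, 0.2544]
tool_rot: [-3.138, -0.009, -0.046]
force: [0.9, 0.6, -1.1]
grip_width: 0.0494
finger_force: 43.8
clock: 9.25
position: [0.6478, 0.1535, 0.2472]
tool_rot: [3.142, -0.002, -0.049]
force: [-2.3, 0.3, -2.3]
grip_width: 0.0497
finger_force: 43.6
9.3 [0.64524641 0.15461413 0.24718902] [-3.14140271e+00  4.10334443e-05 -4.76746914e-02]
```

```bash
python3 -m crank '{"linear": [[-0.01,0,-0.15],[-0.01,0,-0.3],[-0.01,0,-0.42],[-0.01,0,-0.487],[-0.01,0,-0.487]], "delta_rot": [[0,0,0],[0,0,0],[0,0,0],[0,0,0],[0,0,0]], "fingers": [-1,-1,-1,-1,-1]}' 40
python3 -m crank '{"linear": [[0,0,0],[0,0,0],[0,0,0],[0,0,0],[0,0,0]], "delta_rot": [[0,0,0],[0,0,0],[0,0,0],[0,0,0],[0,0,0]], "fingers": [-1,1,1,1,1]}'
python3 -m crank '{"linear": [[0,0,0.15],[0,0,0.3],[0,0,0.49],[0,0,0.49],[0,0,0.49]], "delta_rot": [[0,0,0],[0,0,0],[0,0,0],[0,0,0],[0,0,0]], "fingers": [1,1,1,1,1]}'
python3 -m crank '{"linear": [[-0.82,-0.3,0],[-0.82,-0.3,0],[-0.82,-0.3,0],[-0.82,-0.3,-0.2],[-0.82,-0.3,-0.36]], "delta_rot": [[0,0,0],[0,0,0],[0,0,0],[0,0,0],[0,0,0]], "fingers": [1,1,1,1,1]}'
python3 -m crank '{"linear": [[0,0,0],[0,0,0]], "delta_rot": [[0,0,0],[0,0,0]], "fingers": [1,1]}'
python3 look.py pics/w6.png
python3 - <<'E'
from h import *
import pickle
f=pickle.load(open("pics/w6.png.pkl","rb"));h=f["hsv"]
m=((h[...,0]>15)&(h[...,0]<30)&(h[...,1]>150)).astype(np.uint8)
n,l,st,c=cv2.connectedComponentsWithStats(m)
for i in range(1,n):
    if st[i,4]>150: print(st[i],c[i],plane(f,*c[i],.044))
E
```

```text
clock: 9.8
position: [0.6402, 0.156, 0.1255]
tool_rot: [3.141, 0.001, -0.045]
force: [-0.9, -0.3, -1.4]
grip_width: 0.0497
finger_force: 41.5
clock: 10.3
position: [0.6411, 0.1559, 0.1261]
tool_rot: [-3.141, -0.0, -0.045]
force: [0.5, 0.4, -0.2]
grip_width: 0.0856
finger_force: 0.0
clock: 10.8
position: [0.6413, 0.156, 0.2493]
tool_rot: [-3.141, -0.002, -0.045]
force: [0.2, -0.4, -0.8]
grip_width: 0.0853
finger_force: 0.0
clock: 11.3
position: [0.4405, 0.0819, 0.1737]
tool_rot: [3.142, -0.003, -0.046]
force: [2.5, 0.7, -3.2]
grip_width: 0.0852
finger_force: 0.0
clock: 11.5
position: [0.442, 0.0832, 0.1726]
tool_rot: [3.141, 0.002, -0.045]
force: [1.5, 0.6, 0.8]
grip_width: 0.0853
finger_force: 0.0
11.55 [0.44297097 0.08357384 0.17329592] [-3.14138447e+00  5.37228193e-04 -4.50511776e-02]
[ 403    0   30   62 1686] [417.76809015  30.26097272] [0.5891588  0.00996565 0.044     ]
[ 363  220   46   45 1648] [385.23543689 242.05339806] [0.43808328 0.03807562 0.044     ]
[526 317  30  33 703] [540.75391181 333.0227596 ] [ 0.34774264 -0.10744636  0.044     ]
```

View pics/w6.png

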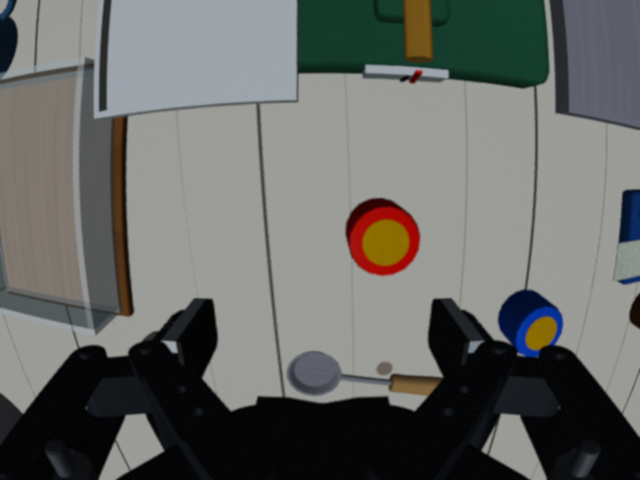

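Wheel at (385,242), undisturbed.

```bash
python3 -m crank '{"linear": [[-0.02,-0.182,0],[-0.02,-0.182,-0.2],[-0.02,-0.182,-0.4],[-0.02,-0.182,-0.565],[-0.02,-0.182,-0.565]], "delta_rot": [[0,0,0],[0,0,0],[0,0,0],[0,0,0],[0,0,0]], "fingers": [1,1,1,1,1]}' 40
python3 -m crank '{"linear": [[0,0,0],[0,0,0],[0,0,0],[0,0,0],[0,0,0]], "delta_rot": [[0,0,0],[0,0,0],[0,0,0],[0,0,0],[0,0,0]], "fingers": [1,-1,-1,-1,-1]}' 40
python3 -m crank '{"linear": [[0,0,0.2],[0,0,0.4],[0,0,0.6],[0,0,0.86],[0,0,0.86]], "delta_rot": [[0,0,0],[0,0,0],[0,0,0],[0,0,0],[0,0,0]], "fingers": [-1,-1,-1,-1,-1]}'
python3 -m crank '{"linear": [[0.556,0.484,0],[0.556,0.484,0],[0.556,0.484,0],[0.556,0.484,0],[0.556,0.484,0]], "delta_rot": [[0,0,0],[0,0,0],[0,0,0],[0,0,0],[0,0,0]], "fingers": [-1,-1,-1,-1,-1]}'
python3 -m crank '{"linear": [[0,0,0],[0,0,0]], "delta_rot": [[0,0,0],[0,0,0]], "fingers": [-1,-1]}'
```

```text
clock: 12.05
position: [0.4361, 0.038, 0.0286]
tool_rot: [3.14, 0.006, -0.044]
force: [0.3, -0.6, 1.7]
grip_width: 0.0855
finger_force: 0.0
clock: 12.55
position: [0.4389, 0.0379, 0.034]
tool_rot: [-3.141, -0.004, -0.046]
force: [-2.9, 1.3, 21.9]
grip_width: 0.0528
finger_force: 37.6
clock: 13.05
position: [0.4388, 0.038, 0.2529]
tool_rot: [-3.141, -0.008, -0.046]
force: [1.1, -0.1, -2.4]
grip_width: 0.0529
finger_force: 44.1
clock: 13.55
position: [0.5782, 0.1622, 0.2478]
tool_rot: [-3.139, -0.001, -0.042]
force: [-1.9, -0.6, -1.6]
grip_width: 0.0529
finger_force: 44.1
clock: 13.75
position: [0.576, 0.1578, 0.2479]
tool_rot: [3.141, -0.0, -0.046]
force: [-0.4, 0.3, -1.4]
grip_width: 0.053
finger_force: 44.1
```

```bash
python3 -m crank '{"linear": [[0,0,-0.15],[0,0,-0.3],[0,0,-0.45],[0,0,-0.53],[0,0,-0.53]], "delta_rot": [[0,0,0],[0,0,0],[0,0,0],[0,0,0],[0,0,0]], "fingers": [-1,-1,-1,-1,-1]}' 40
python3 -m crank '{"linear": [[0,0,0],[0,0,0],[0,0,0],[0,0,0],[0,0,0]], "delta_rot": [[0,0,0],[0,0,0],[0,0,0],[0,0,0],[0,0,0]], "fingers": [-1,1,1,1,1]}'
python3 -m crank '{"linear": [[0,0,0.15],[0,0,0.3],[0,0,0.49],[0,0,0.53],[0,0,0.53]], "delta_rot": [[0,0,0],[0,0,0],[0,0,0],[0,0,0],[0,0,0]], "fingers": [1,1,1,1,1]}'
python3 -m crank '{"linear": [[-0.15,-0.95,0],[-0.15,-0.95,0],[-0.15,-0.95,0],[-0.15,-0.95,0],[-0.15,-0.95,0]], "delta_rot": [[0,0,0],[0,0,0],[0,0,0],[0,0,0],[0,0,0]], "fingers": [1,1,1,1,1]}'
python3 -m crank '{"linear": [[-0.15,-0.95,0],[-0.15,-0.95,0],[-0.15,-0.95,0],[-0.15,-0.95,0],[-0.15,-0.95,-0.1]], "delta_rot": [[0,0,0],[0,0,0],[0,0,0],[0,0,0],[0,0,0]], "fingers": [1,1,1,1,1]}'
python3 -m crank '{"linear": [[-0.04,-0.16,-0.15],[-0.04,-0.16,-0.32],[-0.04,-0.16,-0.32],[-0.04,-0.16,-0.32]], "delta_rot": [[0,0,0],[0,0,0],[0,0,0],[0,0,0]], "fingers": [0,0,0,0]}'
python3 look.py pics/w7.png
```

```text
clock: 14.25
position: [0.5756, 0.1573, 0.1135]
tool_rot: [3.14, 0.002, -0.046]
force: [-0.2, -0.3, -0.4]
grip_width: 0.0525
finger_force: 46.5
clock: 14.75
position: [0.5766, 0.1587, 0.1149]
tool_rot: [-3.141, -0.0, -0.045]
force: [-0.3, -0.3, 1.0]
grip_width: 0.0851
finger_force: 0.0
clock: 15.25
position: [0.5773, 0.159, 0.2491]
tool_rot: [-3.141, -0.003, -0.045]
force: [0.5, 0.3, -0.7]
grip_width: 0.0851
finger_force: 0.0
clock: 15.75
position: [0.5377, -0.0816, 0.2459]
tool_rot: [3.141, 0.002, -0.047]
force: [1.0, 0.5, 0.3]
grip_width: 0.0855
finger_force: 0.0
clock: 16.25
position: [0.5012, -0.3197, 0.2229]
tool_rot: [3.14, -0.002, -0.047]
force: [1.5, -0.4, -0.5]
grip_width: 0.0857
finger_force: 0.0
clock: 16.65
position: [0.4916, -0.3551, 0.1419]
tool_rot: [-3.14, 0.002, -0.044]
force: [0.4, -0.3, 0.9]
grip_width: 0.0424
finger_force: 0.0
16.7 [ 0.49251343 -0.3552776   0.14337016] [-3.14134119e+00 -7.94544672e-04 -4.37820095e-02]
```

View pics/w7.png

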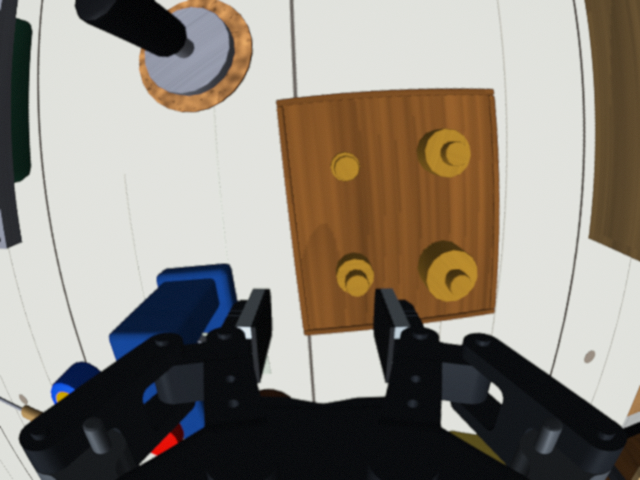

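Knob tops: w50 (346,167), w200 (457,152), w100 (357,283), w300 (459,284); tray corners (279,101),(492,91),(494,313),(304,333).

Run:
```python
from h import *
import pickle
np.set_printoptions(precision=4,suppress=True)
f=pickle.load(open("pics/w7.png.pkl","rb"))
for k,p,z in (("w100",(357,283),.040),("w50",(346,167),.035),("w300",(459,284),.051),("w200",(457,152),.047)): print(k,plane(f,*p,z))
T=np.array([plane(f,*p,.009) for p in ((279,101),(492,91),(494,313),(304,333))]);print("tray",T.mean(0),T)
```

```text
w100 [ 0.4681 -0.3769  0.04  ]
w50 [ 0.5433 -0.3722  0.035 ]
w300 [ 0.4676 -0.4437  0.051 ]
w200 [ 0.5523 -0.4404  0.047 ]
tray [ 0.5061 -0.4115  0.009 ] [[ 0.5901 -0.3298  0.009 ]
 [ 0.5977 -0.4842  0.009 ]
 [ 0.4214 -0.4949  0.009 ]
 [ 0.4152 -0.3372  0.009 ]]
```

```bash
python3 -m crank '{"linear": [[-0.098,-0.352,0],[-0.098,-0.352,0],[-0.098,-0.352,-0.2],[-0.098,-0.352,-0.36],[-0.098,-0.352,-0.36]], "delta_rot": [[0,0,0],[0,0,0],[0,0,0],[0,0,0],[0,0,0]], "fingers": [0,0,0,0,0]}' 40
python3 -m crank '{"linear": [[0,0,0],[0,0,0],[0,0,0],[0,0,0],[0,0,0]], "delta_rot": [[0,0,0],[0,0,0],[0,0,0],[0,0,0],[0,0,0]], "fingers": [0,0,-1,-1,-1]}' 40
python3 -m crank '{"linear": [[0,0,0],[0,0,0.2],[0,0,0.4]], "delta_rot": [[0,0,0],[0,0,0],[0,0,0]], "fingers": [-1,-1,-1]}'
python3 look.py pics/w8.png
```

```text
clock: 17.2
position: [0.4664, -0.4424, 0.05]
tool_rot: [-3.139, 0.003, -0.044]
force: [0.3, 1.7, -0.6]
grip_width: 0.0427
finger_force: 0.0
clock: 17.7
position: [0.4678, -0.4446, 0.0539]
tool_rot: [3.14, -0.002, -0.045]
force: [-2.0, 3.0, 14.6]
grip_width: 0.0142
finger_force: 38.8
clock: 18.0
position: [0.4664, -0.4435, 0.1528]
tool_rot: [-3.14, 0.002, -0.045]
force: [0.4, -1.1, -1.8]
grip_width: 0.0137
finger_force: 40.1
18.05 [ 0.469325   -0.44591962  0.1621283 ] [ 3.13638286 -0.00687777 -0.04538104]
```

View pics/w8.png

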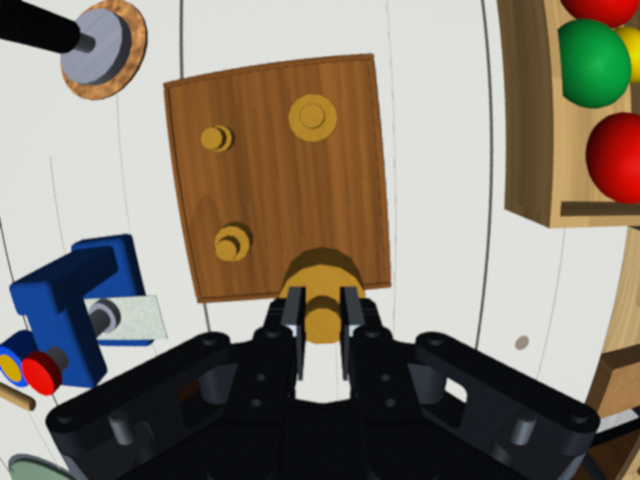

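```bash
python3 -m crank '{"linear": [[0,0,0.2],[0,0,0.36],[0.252,0.644,0.36],[0.252,0.644,0.36],[0.252,0.644,0.36]], "delta_rot": [[0,0,0],[0,0,0],[0,0,0],[0,0,0],[0,0,0]], "fingers": [-1,-1,-1,-1,-1]}' 40
python3 -m crank '{"linear": [[0.25,0.7,0],[0.25,0.7,0],[0.25,0.7,0],[0.25,0.7,0],[0.25,0.7,0]], "delta_rot": [[0,0,0],[0,0,0],[0,0,0],[0,0,0],[0,0,0]], "fingers": [-1,-1,-1,-1,-1]}'
python3 look.py pics/w9.png
```

```text
clock: 18.55
position: [0.5219, -0.303, 0.2428]
tool_rot: [3.141, -0.001, -0.046]
force: [1.5, 0.1, -2.3]
grip_width: 0.014
finger_force: 40.2
clock: 19.05
position: [0.5857, -0.1234, 0.2426]
tool_rot: [-3.139, -0.001, -0.038]
force: [-0.3, -0.3, -2.2]
grip_width: 0.0136
finger_force: 40.2
19.1 [ 0.58479204 -0.12674618  0.24238968] [-3.14088097e+00 -5.04617300e-04 -4.08905822e-02]
```

View pics/w9.png

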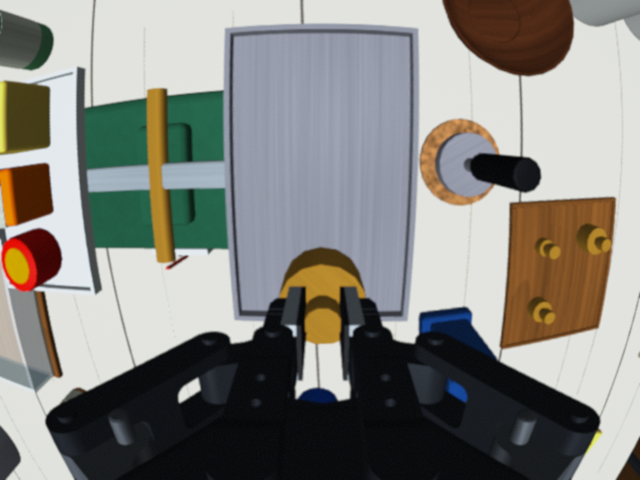

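Cheeses on the white pan; weight over near half of the steel pan. Lower and release.

```bash
python3 -m crank '{"linear": [[0.03,0,-0.12],[0.03,0,-0.24],[0.03,0,-0.314],[0.03,0,-0.314]], "delta_rot": [[0,0,0],[0,0,0],[0,0,0],[0,0,0]], "fingers": [-1,-1,-1,-1]}' 40
python3 -m crank '{"linear": [[0,0,0],[0,0,0],[0,0,0],[0,0,0]], "delta_rot": [[0,0,0],[0,0,0],[0,0,0],[0,0,0]], "fingers": [-1,0,0,0]}'
python3 -m crank '{"linear": [[0,0,0.15],[0,0,0.3],[0,0,0.34],[0,-0.5,0.34],[0,-0.7,0.34]], "delta_rot": [[0,0,0],[0,0,0],[0,0,0],[0,0,0],[0,0,0]], "fingers": [0,0,0,0,0]}'
python3 look.py pics/w10.png
```

```text
clock: 19.5
position: [0.5901, -0.1307, 0.1616]
tool_rot: [3.142, 0.004, -0.046]
force: [-3.3, 0.4, 2.9]
grip_width: 0.0136
finger_force: 40.4
clock: 19.9
position: [0.5921, -0.1297, 0.1645]
tool_rot: [3.141, -0.001, -0.045]
force: [0.3, -0.5, -0.3]
grip_width: 0.0426
finger_force: 0.0
clock: 20.4
position: [0.5922, -0.2298, 0.2496]
tool_rot: [3.141, -0.002, -0.042]
force: [0.5, -0.7, -0.4]
grip_width: 0.0426
finger_force: 0.0
20.45 [ 0.59013599 -0.24066364  0.24872114] [ 3.13656755e+00  6.18464049e-06 -5.21021376e-02]
```

View pics/w10.png

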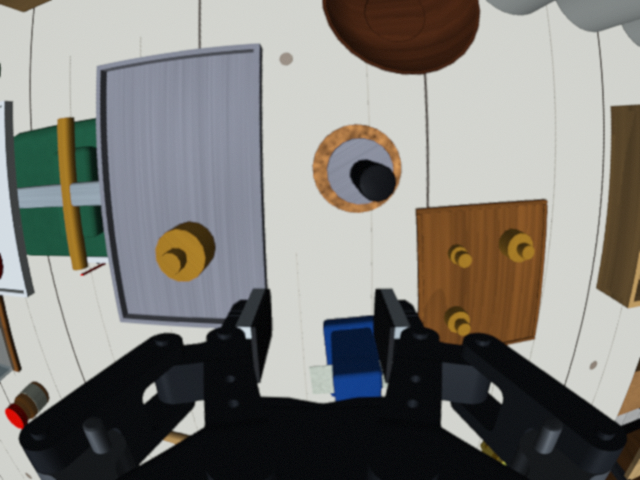

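w300 stands on the steel pan. Next w200.

```bash
python3 -m crank '{"linear": [[-0.15,-0.78,0],[-0.15,-0.78,0],[-0.15,-0.78,0],[-0.15,-0.78,-0.15],[-0.15,-0.78,-0.4]], "delta_rot": [[0,0,0],[0,0,0],[0,0,0],[0,0,0],[0,0,0]], "fingers": [0,0,0,0,0]}' 40
python3 -m crank '{"linear": [[0,0,-0.1],[0,0,-0.1],[0,0,-0.1],[0,0,-0.1]], "delta_rot": [[0,0,0],[0,0,0],[0,0,0],[0,0,0]], "fingers": [0,0,0,0]}'
python3 - <<'E'
from h import *
import pickle
print(observe()["position"])
f=pickle.load(open("pics/w10.png.pkl","rb"))
print("pounder top",plane(f,376,181,.136)," coaster",plane(f,358,168,.006),"w300",plane(f,176,260,.113+.046))
E
```

```text
clock: 20.95
position: [0.5532, -0.4288, 0.1699]
tool_rot: [3.136, -0.004, -0.052]
force: [0.0, -1.6, -0.8]
grip_width: 0.0428
finger_force: 0.0
clock: 21.35
position: [0.5558, -0.4222, 0.1457]
tool_rot: [3.14, -0.002, -0.045]
force: [-0.9, 0.6, 1.2]
grip_width: 0.0425
finger_force: 0.0
[ 0.55576105 -0.42219996  0.14571066]
pounder top [ 0.63413189 -0.26670839  0.136     ]  coaster [ 0.63468883 -0.26736533  0.006     ] w300 [ 0.59295196 -0.13581751  0.159     ]
```

```bash
python3 -m crank '{"linear": [[-0.016,-0.072,0],[-0.016,-0.072,-0.15],[-0.016,-0.072,-0.3],[-0.016,-0.072,-0.388],[-0.016,-0.072,-0.388]], "delta_rot": [[0,0,0],[0,0,0],[0,0,0],[0,0,0],[0,0,0]], "fingers": [0,0,0,0,0]}' 40
python3 -m crank '{"linear": [[0,0,0],[0,0,0],[0,0,0],[0,0,0],[0,0,0]], "delta_rot": [[0,0,0],[0,0,0],[0,0,0],[0,0,0],[0,0,0]], "fingers": [0,0,-1,-1,-1]}' 40
python3 -m crank '{"linear": [[0,0,0.2],[0,0,0.4],[0,0,0.6],[0,0,0.8],[0,0,0.8]], "delta_rot": [[0,0,0],[0,0,0],[0,0,0],[0,0,0],[0,0,0]], "fingers": [-1,-1,-1,-1,-1]}'
python3 -m crank '{"linear": [[0.23,0.62,0],[0.23,0.62,0],[0.23,0.62,0],[0.23,0.62,0],[0.23,0.62,0]], "delta_rot": [[0,0,0],[0,0,0],[0,0,0],[0,0,0],[0,0,0]], "fingers": [-1,-1,-1,-1,-1]}'
python3 -m crank '{"linear": [[0.23,0.64,0],[0.23,0.64,0],[0.23,0.64,0],[0.23,0.64,0],[0.23,0.64,0]], "delta_rot": [[0,0,0],[0,0,0],[0,0,0],[0,0,0],[0,0,0]], "fingers": [-1,-1,-1,-1,-1]}'
python3 look.py pics/w11.png
```

```text
clock: 21.85
position: [0.5496, -0.44, 0.0447]
tool_rot: [-3.14, 0.003, -0.045]
force: [-0.9, 1.5, 0.0]
grip_width: 0.0427
finger_force: 0.0
clock: 22.35
position: [0.5511, -0.4406, 0.0478]
tool_rot: [3.14, -0.001, -0.045]
force: [-2.1, -0.2, 9.2]
grip_width: 0.0139
finger_force: 38.9
clock: 22.85
position: [0.5528, -0.4414, 0.2545]
tool_rot: [3.136, -0.009, -0.046]
force: [0.6, 0.1, -2.3]
grip_width: 0.0139
finger_force: 39.8
clock: 23.35
position: [0.6094, -0.2814, 0.2465]
tool_rot: [-3.14, -0.0, -0.04]
force: [-0.2, -0.0, -2.6]
grip_width: 0.014
finger_force: 39.7
clock: 23.85
position: [0.6664, -0.1219, 0.2462]
tool_rot: [-3.14, 0.0, -0.041]
force: [-0.2, 0.1, -1.6]
grip_width: 0.0142
finger_force: 39.8
23.9 [ 0.66580396 -0.12467048  0.24616859] [ 3.14141752e+00  3.19751071e-04 -4.37874397e-02]
```

```bash
python3 -m crank '{"linear": [[0,0,-0.12],[0,0,-0.24],[0,0,-0.352],[0,0,-0.352]], "delta_rot": [[0,0,0],[0,0,0],[0,0,0],[0,0,0]], "fingers": [-1,-1,-1,-1]}' 40
python3 -m crank '{"linear": [[0,0,0],[0,0,0],[0,0,0],[0,0,0]], "delta_rot": [[0,0,0],[0,0,0],[0,0,0],[0,0,0]], "fingers": [-1,0,0,0]}'
python3 -m crank '{"linear": [[0,0,0.15],[0,0,0.3],[0,0,0.35],[0,-0.5,0.35],[0,-0.7,0.35]], "delta_rot": [[0,0,0],[0,0,0],[0,0,0],[0,0,0],[0,0,0]], "fingers": [0,0,0,0,0]}'
python3 -m crank '{"linear": [[-0.05,-0.6,0],[-0.05,-0.6,0],[-0.05,-0.6,0],[-0.05,-0.6,0],[-0.05,-0.6,0]], "delta_rot": [[0,0,0],[0,0,0],[0,0,0],[0,0,0],[0,0,0]], "fingers": [0,0,0,0,0]}'
for i in 1 2 3 4; do python3 -m crank '{"linear": [[0,0,0],[0,0,0],[0,0,0],[0,0,0],[0,0,0]], "delta_rot": [[0,0,0],[0,0,0],[0,0,0],[0,0,0],[0,0,0]], "fingers": [0,0,0,0,0]}' >/dev/null; done
cat > bal.py <<'E'
from h import *
o=observe(); print(o["clock"],o["position"])
for n,cs in (("scene",{"white":[(451,224),(433,250)],"steel":[(406,287),(382,322)]}),("side",{"white":[(375,156),(386,184)],"steel":[(401,220),(414,250)]})):
    a=cv2.imread(f"pics/{n}0.png",0).astype(np.float32); f=cam(n); b=cv2.cvtColor(f["image"],cv2.COLOR_RGB2GRAY).astype(np.float32)
    for k,l in cs.items():
        r=[]
        for x,y in l:
            t=a[y-9:y+10,x-9:x+10]; w=b[y-18:y+19,x-18:x+19]; m=cv2.matchTemplate(w,t,cv2.TM_CCOEFF_NORMED); _,s,_,p=cv2.minMaxLoc(m)
            r.append((p[0]-9,p[1]-9,round(float(s),2)))
        print(n,k,r)
E
python3 bal.py
```

```text
clock: 24.3
position: [0.6635, -0.1275, 0.155]
tool_rot: [3.141, 0.005, -0.048]
force: [0.0, -0.8, -1.7]
grip_width: 0.0136
finger_force: 40.0
clock: 24.7
position: [0.6661, -0.1252, 0.1596]
tool_rot: [3.141, -0.002, -0.045]
force: [-0.6, -0.1, -0.0]
grip_width: 0.0428
finger_force: 0.0
clock: 25.2
position: [0.6662, -0.225, 0.2472]
tool_rot: [3.141, -0.002, -0.042]
force: [0.6, -1.2, -0.5]
grip_width: 0.0424
finger_force: 0.0
clock: 25.7
position: [0.6525, -0.3764, 0.2456]
tool_rot: [-3.141, 0.0, -0.047]
force: [0.3, 1.1, 1.1]
grip_width: 0.0426
finger_force: 0.0
27.7 [ 0.65318646 -0.37500209  0.24598212]
scene white [(0, 0, 0.58), (0, 0, 0.95)]
scene steel [(0, 0, 0.99), (0, 0, 0.98)]
side white [(2, -6, 0.2), (9, 2, -0.07)]
side steel [(-9, 2, 0.02), (8, 6, 0.28)]
```

Level by the scene camera (pan corners shifted 0 px), held 2 s hands off. Next the pounder.

```bash
python3 -m crank '{"linear": [[-0.076,0.432,0],[-0.076,0.432,0],[-0.076,0.432,0],[-0.076,0.432,0],[-0.076,0.432,0]], "delta_rot": [[0,0,0],[0,0,0],[0,0,0],[0,0,0],[0,0,0]], "fingers": [0.4,0.4,0.4,0.4,0.4]}' 100
python3 bal.py | grep -v side
python3 -m crank '{"linear": [[0,0,-0.2],[0,0,-0.4],[0,0,-0.576],[0,0,-0.576],[0,0,-0.576]], "delta_rot": [[0,0,0],[0,0,0],[0,0,0],[0,0,0],[0,0,0]], "fingers": [0.4,0.4,0.4,0.4,0.4]}'
python3 -m crank '{"linear": [[0,0,0],[0,0,0],[0,0,0],[0,0,0],[0,0,0]], "delta_rot": [[0,0,0],[0,0,0],[0,0,0],[0,0,0],[0,0,0]], "fingers": [-1,-1,-1,-1,-1]}' 100
python3 -m crank '{"linear": [[0,0,0.15],[0,0,0.3],[0,0,0.5],[0,0,0.64],[0,0,0.64]], "delta_rot": [[0,0,0],[0,0,0],[0,0,0],[0,0,0],[0,0,0]], "fingers": [-1,-1,-1,-1,-1]}'
python3 look.py pics/w12.png
```

```text
clock: 28.3
position: [0.6342, -0.2679, 0.2462]
tool_rot: [3.141, -0.0, -0.046]
force: [0.5, -1.3, -0.0]
grip_width: 0.0597
finger_force: 0.0
28.3 [ 0.63422671 -0.2679243   0.24617761]
scene white [(0, 0, 0.58), (0, 0, 0.95)]
scene steel [(0, 0, 0.99), (0, 0, 0.98)]
clock: 28.9
position: [0.6344, -0.2678, 0.1026]
tool_rot: [-3.141, 0.0, -0.046]
force: [0.5, -0.6, 1.9]
grip_width: 0.0599
finger_force: 0.0
clock: 29.4
position: [0.6352, -0.2676, 0.1045]
tool_rot: [3.14, -0.003, -0.046]
force: [-2.6, -0.5, 13.2]
grip_width: 0.0241
finger_force: 97.3
clock: 29.9
position: [0.636, -0.2676, 0.2685]
tool_rot: [3.139, -0.008, -0.046]
force: [0.4, 0.6, -3.9]
grip_width: 0.0241
finger_force: 99.8
29.95 [ 0.63491568 -0.26732524  0.26504696] [ 3.13999002 -0.00438292 -0.04542335]
```

```bash
python3 -m crank '{"linear": [[-0.92,0.044,0],[-0.92,0.044,0],[-0.92,0.044,0],[-0.92,0.044,0],[-0.92,0.044,0]], "delta_rot": [[0,0,0],[0,0,0],[0,0,0],[0,0,0],[0,0,0]], "fingers": [-1,-1,-1,-1,-1]}' 100
python3 -m crank '{"linear": [[0,0,-0.04],[0,0,-0.08],[0,0,-0.12],[0,0,-0.12]], "delta_rot": [[0,0,0],[0,0,0],[0,0,0],[0,0,0]], "fingers": [-1,-1,-1,-1]}'
python3 -m crank '{"linear": [[0,0,-0.02],[0,0,-0.04],[0,0,-0.05],[0,0,-0.05]], "delta_rot": [[0,0,0],[0,0,0],[0,0,0],[0,0,0]], "fingers": [-1,-1,-1,-1]}'
python3 look.py pics/w13.png
```

```text
clock: 30.45
position: [0.3998, -0.2557, 0.2608]
tool_rot: [-3.141, 0.003, -0.047]
force: [0.8, -0.7, -5.1]
grip_width: 0.0241
finger_force: 99.6
clock: 30.85
position: [0.4041, -0.2554, 0.23]
tool_rot: [-3.14, 0.003, -0.044]
force: [-0.5, 0.9, -4.8]
grip_width: 0.024
finger_force: 99.5
clock: 31.25
position: [0.4046, -0.2558, 0.2195]
tool_rot: [-3.141, -0.0, -0.045]
force: [-0.1, 3.1, 4.7]
grip_width: 0.0242
finger_force: 100.5
31.3 [ 0.40455855 -0.25583222  0.21968449] [-3.14151900e+00 -5.73688559e-04 -4.49255012e-02]
```

View pics/w13.png

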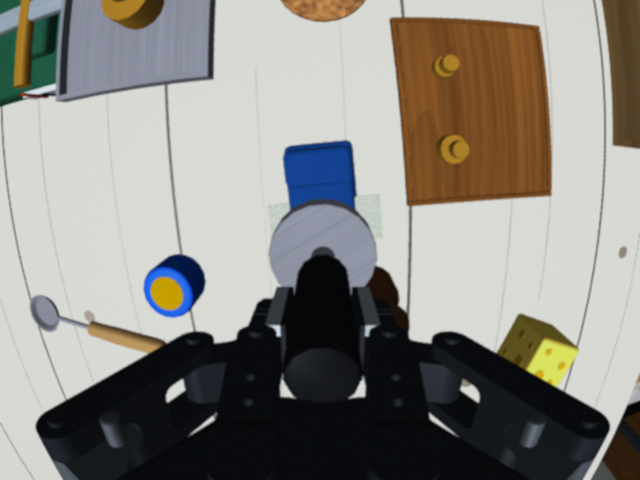

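The pounder is on the pin, pressing (~9 N). Push further.

```bash
python3 -m crank '{"linear": [[0,0,-0.012],[0,0,-0.02],[0,0,-0.02]], "delta_rot": [[0,0,0],[0,0,0],[0,0,0]], "fingers": [-1,-1,-1]}' 100
python3 -m crank '{"linear": [[0,0,-0.008],[0,0,-0.016],[0,0,-0.016]], "delta_rot": [[0,0,0],[0,0,0],[0,0,0]], "fingers": [-1,-1,-1]}' 100
python3 -m crank '{"linear": [[0,0,-0.008],[0,0,-0.01],[0,0,-0.01]], "delta_rot": [[0,0,0],[0,0,0],[0,0,0]], "fingers": [-1,-1,-1]}' 100
```

```text
clock: 31.6
position: [0.4054, -0.2561, 0.2163]
tool_rot: [3.14, -0.003, -0.045]
force: [-4.3, 7.2, 33.5]
grip_width: 0.0237
finger_force: 104.4
clock: 31.9
position: [0.4086, -0.2569, 0.2149]
tool_rot: [3.138, -0.01, -0.045]
force: [0.7, 8.8, 65.0]
grip_width: 0.0239
finger_force: 108.1
clock: 32.2
position: [0.4096, -0.2571, 0.2146]
tool_rot: [3.136, -0.013, -0.045]
force: [-7.0, 12.7, 108.6]
grip_width: 0.0239
finger_force: 112.9
```

```bash
python3 -m crank '{"linear": [[0,0,0.1],[0,0,0.22],[0,0,0.24],[0,0,0.24],[0,0,0.24]], "delta_rot": [[0,0,0],[0,0,0],[0,0,0],[0,0,0],[0,0,0]], "fingers": [-1,-1,-1,-1,-1]}' 100
python3 -m crank '{"linear": [[0.92,-0.044,0],[0.92,-0.044,0],[0.92,-0.044,0],[0.92,-0.044,0],[0.92,-0.044,0]], "delta_rot": [[0,0,0],[0,0,0],[0,0,0],[0,0,0],[0,0,0]], "fingers": [-1,-1,-1,-1,-1]}' 100
python3 -m crank '{"linear": [[0,0,0],[0,0,0]], "delta_rot": [[0,0,0],[0,0,0]], "fingers": [-1,-1]}' 100
python3 look.py pics/w14.png
python3 - <<'E'
from h import *
s=cam("scene"); cv2.imwrite("pics/s2.png",s["image"][:,:,::-1]); w=cam("wrist")
# coaster cork mask (orange-brown) in wrist below; coaster centre in scene
h=s["hsv"]; m=cv2.inRange(h,(5,70,60),(20,200,230)); m[:335]=0;m[380:]=0;m[:,:295]=0;m[:,355:]=0
v,u=np.nonzero(m); hull=cv2.fitEllipse(cv2.convexHull(np.c_[u,v].astype(np.int32))); print(len(u),hull,plane(s,*hull[0],.006))
E
```

```text
clock: 32.7
position: [0.4036, -0.256, 0.2668]
tool_rot: [-3.141, 0.001, -0.045]
force: [0.5, -0.6, -5.0]
grip_width: 0.0237
finger_force: 100.1
clock: 33.2
position: [0.6367, -0.2661, 0.2651]
tool_rot: [-3.14, 0.002, -0.044]
force: [-0.6, 0.3, -4.8]
grip_width: 0.0239
finger_force: 99.5
clock: 33.4
position: [0.6339, -0.2666, 0.2653]
tool_rot: [-3.141, 0.003, -0.045]
force: [-1.0, -0.6, -6.5]
grip_width: 0.024
finger_force: 99.6
33.45 [ 0.63333049 -0.2669693   0.26607889] [-3.14104770e+00  2.78704471e-03 -4.51931130e-02]
956 ((322.4739685058594, 374.39337158203125), (57.04547119140625, 69.5704345703125), 16.774560928344727) [ 0.65639658 -0.32095297  0.006     ]
```

```bash
python3 -m crank '{"linear": [[0.008,-0.002,-0.2],[0.008,-0.002,-0.4],[0.008,-0.002,-0.58],[0.008,-0.002,-0.62],[0.008,-0.002,-0.63]], "delta_rot": [[0,0,0],[0,0,0],[0,0,0],[0,0,0],[0,0,0]], "fingers": [-1,-1,-1,-1,-1]}' 100
python3 -m crank '{"linear": [[0,0,0],[0,0,-0.006],[0,0,-0.006]], "delta_rot": [[0,0,0],[0,0,0],[0,0,0]], "fingers": [-1,-1,-1]}' 100
python3 -m crank '{"linear": [[0,0,-0.004],[0,0,-0.004]], "delta_rot": [[0,0,0],[0,0,0]], "fingers": [-1,-1]}' 100
```

```text
clock: 34.05
position: [0.6356, -0.2677, 0.1103]
tool_rot: [-3.141, 0.001, -0.046]
force: [1.0, 0.2, -3.7]
grip_width: 0.024
finger_force: 99.3
clock: 34.35
position: [0.6369, -0.2678, 0.1107]
tool_rot: [3.141, -0.002, -0.045]
force: [0.2, 0.2, -5.6]
grip_width: 0.024
finger_force: 99.3
clock: 34.55
position: [0.6363, -0.2676, 0.1084]
tool_rot: [3.141, -0.0, -0.045]
force: [-0.2, 0.7, -5.5]
grip_width: 0.0239
finger_force: 99.3
```

Still hanging; creep lower.

```bash
python3 -m crank '{"linear": [[-0.004,0,-0.006],[-0.004,0,-0.01],[-0.004,0,-0.01]], "delta_rot": [[0,0,0],[0,0,0],[0,0,0]], "fingers": [-1,-1,-1]}' 100
python3 -m crank '{"linear": [[0,0,-0.004],[0,0,-0.004],[0,0,-0.004]], "delta_rot": [[0,0,0],[0,0,0],[0,0,0]], "fingers": [-1,-1,-1]}' 100
```

```text
clock: 34.85
position: [0.635, -0.2675, 0.1052]
tool_rot: [-3.141, 0.0, -0.045]
force: [0.3, 0.5, -5.8]
grip_width: 0.0244
finger_force: 99.3
clock: 35.15
position: [0.6353, -0.2676, 0.1048]
tool_rot: [3.141, -0.0, -0.045]
force: [-2.4, 1.1, 3.5]
grip_width: 0.024
finger_force: 100.9
```

```bash
python3 -m crank '{"linear": [[0,0,0],[0,0,0],[0,0,0],[0,0,0],[0,0,0]], "delta_rot": [[0,0,0],[0,0,0],[0,0,0],[0,0,0],[0,0,0]], "fingers": [0.4,0.4,0.4,0.4,0.4]}' 40
python3 -m crank '{"linear": [[0,0,0.15],[0,0,0.35],[0,0,0.58],[0,0,0.58],[0,0,0.58]], "delta_rot": [[0,0,0],[0,0,0],[0,0,0],[0,0,0],[0,0,0]], "fingers": [0.4,0.4,0.4,0.4,0.4]}'
python3 - <<'E'
from h import *
import pickle
np.set_printoptions(precision=3,suppress=True)
f=pickle.load(open("pics/w6.png.pkl","rb"))
for p in ((97,331),(92,60)): print("rim",plane(f,*p,.064))
for p in ((120,118),(131,313)): print("board",plane(f,*p,.012),plane(f,*p,0))
f=pickle.load(open("pics/w4.png.pkl","rb"))
for p in ((143,42),(158,346),(124,200)): print("rim4",plane(f,*p,.064))
for p in ((173,110),(171,322)): print("board4",plane(f,*p,.012))
E
```

```text
clock: 35.65
position: [0.6352, -0.2675, 0.1045]
tool_rot: [3.142, -0.0, -0.045]
force: [-0.5, -0.2, 0.4]
grip_width: 0.0601
finger_force: 0.0
clock: 36.15
position: [0.6359, -0.2678, 0.2514]
tool_rot: [3.14, -0.003, -0.045]
force: [-0.3, 0.3, -0.2]
grip_width: 0.0597
finger_force: 0.0
rim [0.378 0.272 0.064]
rim [0.587 0.24  0.064]
board [0.547 0.248 0.012] [0.549 0.255 0.   ]
board [0.371 0.266 0.012] [0.365 0.274 0.   ]
rim4 [0.588 0.241 0.064]
rim4 [0.383 0.257 0.064]
rim4 [0.489 0.262 0.064]
board4 [0.548 0.242 0.012]
board4 [0.376 0.268 0.012]
```

```bash
python3 -m crank '{"linear": [[0.14,0.82,0],[0.14,0.82,0],[0.14,0.82,0],[0.14,0.82,0],[0.14,0.82,0]], "delta_rot": [[0,0,0],[0,0,0],[0,0,0],[0,0,0],[0,0,0]], "fingers": [1,1,1,1,1]}' 40
python3 -m crank '{"linear": [[-0.05,0.848,0.1],[-0.05,0.848,0.1],[-0.05,0.848,0.1],[-0.05,0.848,0.1],[-0.05,0.848,0.1]], "delta_rot": [[0,0,0],[0,0,0],[0,0,0],[0,0,0],[0,0,0]], "fingers": [1,1,1,1,1]}' 40
cat > cheese.py <<'E'
import sys
from h import *
f=cam("wrist"); h=f["hsv"]; dz=float(sys.argv[1]); o=observe(); print(o["clock"],o["position"],o["tool_rot"][2])
np.set_printoptions(precision=4,suppress=True)
for k,lo,hi,z in (("chunk",(22,90,120),(34,255,255),.065),("block",(5,200,120),(16,255,255),.058),("wheelgold",(15,150,80),(30,255,255),.044)):
    m=cv2.inRange(h,lo,hi); m=cv2.morphologyEx(m,cv2.MORPH_OPEN,np.ones((3,3)))
    if k!="wheelgold": m=cv2.morphologyEx(m,cv2.MORPH_CLOSE,np.ones((21,21)))
    n,l,st,c=cv2.connectedComponentsWithStats(m)
    for i in range(1,n):
        if st[i,4]<400: continue
        v,u=np.nonzero(l==i); P=np.array([plane(f,a,b,z+dz)[:2] for a,b in zip(u[::5],v[::5])],np.float32)
        r=cv2.minAreaRect(P); print(k,st[i],"c",np.array(r[0]),"size",np.array(r[1]),"ang",round(r[2],1))
E
python3 cheese.py .096
```

```text
clock: 36.65
position: [0.6701, -0.0548, 0.2478]
tool_rot: [-3.138, 0.002, -0.038]
force: [-0.4, -0.1, -0.3]
grip_width: 0.0853
finger_force: 0.0
clock: 37.15
position: [0.656, 0.1559, 0.2734]
tool_rot: [-3.139, 0.002, -0.039]
force: [-0.9, 0.1, -0.6]
grip_width: 0.0853
finger_force: 0.0
37.2 [0.65620593 0.15563061 0.27333926] -0.03876598783632268
chunk [ 273  121   93   92 8214] c [0.7082 0.156 ] size [0.0584 0.0588] ang 87.8
chunk [ 303  320   40   35 1116] c [0.5866 0.159 ] size [0.0275 0.029 ] ang 86.5
block [384 213  18  66 943] c [0.6518 0.108 ] size [0.011  0.0468] ang 88.2
wheelgold [289 141  23  22 406] c [0.7182 0.1694] size [0.0138 0.0147] ang 42.4
wheelgold [ 455  157   30  153 2353] c [0.6531 0.0438] size [0.014  0.1206] ang 87.7
wheelgold [602 197  28  31 503] c [ 0.672  -0.1069] size [0.0278 0.0358] ang 12.1
wheelgold [ 333  216   18   63 1092] c [0.6481 0.1424] size [0.0123 0.0469] ang 88.2
wheelgold [382 217  18  62 911] c [0.6463 0.1065] size [0.0101 0.0467] ang 88.9
wheelgold [593 270  30  34 607] c [ 0.5966 -0.1148] size [0.0434 0.0321] ang 58.8
wheelgold [ 301  319   43   37 1255] c [0.5746 0.1589] size [0.033  0.0329] ang 18.6
```

Block seems knocked ~3 cm towards -y on the pan; still inside. Taking the chunk first.

```bash
python3 -m crank '{"linear": [[0.21,0.002,0],[0.21,0.002,-0.15],[0.21,0.002,-0.35],[0.21,0.002,-0.528],[0.21,0.002,-0.528]], "delta_rot": [[0,0,0],[0,0,0],[0,0,0],[0,0,0],[0,0,0]], "fingers": [1,1,1,1,1]}' 40
python3 -m crank '{"linear": [[0,0,0],[0,0,0],[0,0,0],[0,0,0],[0,0,0]], "delta_rot": [[0,0,0],[0,0,0],[0,0,0],[0,0,0],[0,0,0]], "fingers": [1,-1,-1,-1,-1]}' 40
python3 -m crank '{"linear": [[0,0,0.12],[0,0,0.25],[0,0,0.4],[0,0,0.48],[0,0,0.48]], "delta_rot": [[0,0,0],[0,0,0],[0,0,0],[0,0,0],[0,0,0]], "fingers": [-1,-1,-1,-1,-1]}'
python3 -m crank '{"linear": [[-0.586,0.672,0],[-0.586,0.672,0],[-0.586,0.672,0],[-0.586,0.672,0],[-0.586,0.672,0]], "delta_rot": [[0,0,-0.22],[0,0,-0.22],[0,0,-0.22],[0,0,-0.22],[0,0,-0.22]], "fingers": [-1,-1,-1,-1,-1]}'
python3 -m crank '{"linear": [[0,0,0],[0,0,0]], "delta_rot": [[0,0,0],[0,0,0]], "fingers": [-1,-1]}'
```

```text
clock: 37.7
position: [0.7067, 0.1479, 0.1349]
tool_rot: [3.138, 0.011, -0.045]
force: [-0.9, -0.8, -0.8]
grip_width: 0.0856
finger_force: 0.0
clock: 38.2
position: [0.7108, 0.1501, 0.1437]
tool_rot: [-3.141, -0.002, -0.045]
force: [2.8, 1.0, -0.8]
grip_width: 0.0595
finger_force: 49.7
clock: 38.7
position: [0.7111, 0.1502, 0.2659]
tool_rot: [-3.14, -0.004, -0.046]
force: [-0.0, 0.9, -2.7]
grip_width: 0.0593
finger_force: 49.6
clock: 39.2
position: [0.5597, 0.3215, 0.2613]
tool_rot: [-3.141, 0.003, -0.156]
force: [0.3, 0.5, -2.4]
grip_width: 0.0591
finger_force: 49.4
clock: 39.4
position: [0.5633, 0.3177, 0.2615]
tool_rot: [3.14, 0.001, -0.16]
force: [0.5, -1.3, -1.0]
grip_width: 0.0595
finger_force: 49.4
```

```bash
python3 -m crank '{"linear": [[0,0.025,-0.2],[0,0.025,-0.4],[0,0.025,-0.58],[0,0.025,-0.7],[0,0.025,-0.77]], "delta_rot": [[0,0,0],[0,0,0],[0,0,0],[0,0,0],[0,0,0]], "fingers": [-1,-1,-1,-1,-1]}' 40
python3 -m crank '{"linear": [[0,0,0],[0,0,-0.008],[0,0,-0.008]], "delta_rot": [[0,0,0],[0,0,0],[0,0,0]], "fingers": [-1,-1,-1]}'
```

```text
clock: 39.9
position: [0.5634, 0.3216, 0.0668]
tool_rot: [3.138, 0.002, -0.162]
force: [-17.7, -24.5, 98.8]
grip_width: 0.0592
finger_force: 64.8
clock: 40.2
position: [0.564, 0.3231, 0.0673]
tool_rot: [3.141, 0.0, -0.162]
force: [-0.1, -0.6, -2.4]
grip_width: 0.0592
finger_force: 55.6
```

```bash
python3 -m crank '{"linear": [[0,0,0],[0,0,0],[0,0,0],[0,0,0],[0,0,0]], "delta_rot": [[0,0,0],[0,0,0],[0,0,0],[0,0,0],[0,0,0]], "fingers": [-1,0.75,0.75,0.75,0.75]}' 40
python3 -m crank '{"linear": [[0,0,0.15],[0,0,0.3],[0,0,0.5],[0,0,0.75],[0,0,0.75]], "delta_rot": [[0,0,0],[0,0,0],[0,0,0],[0,0,0],[0,0,0]], "fingers": [0.75,0.75,0.75,0.75,0.75]}'
python3 cheese.py .018 | grep -v gold
python3 look.py pics/w15.png
```

```text
clock: 40.7
position: [0.5638, 0.3243, 0.0681]
tool_rot: [-3.141, -0.0, -0.16]
force: [0.5, -0.2, 0.1]
grip_width: 0.0745
finger_force: 0.0
clock: 41.2
position: [0.5651, 0.3253, 0.2614]
tool_rot: [-3.137, -0.006, -0.161]
force: [0.6, 0.3, 0.1]
grip_width: 0.0748
finger_force: 0.0
41.25 [0.5650228  0.32515474 0.26082031] -0.16060961168797672
chunk [ 535  178   35   45 1224] c [0.5581 0.1072] size [0.0401 0.0412] ang 82.2
chunk [ 290  197   71   68 4675] c [0.5605 0.3241] size [0.0589 0.058 ] ang 80.9
block [ 560   62   22   68 1107] c [0.6566 0.0682] size [0.0216 0.0671] ang 87.8
block [600  64  15  68 592] c [0.6546 0.0151] size [0.0138 0.07  ] ang 87.3
41.3 [0.56447869 0.32474343 0.25808283] [-3.13879101 -0.00327485 -0.16056548]
```

```bash
python3 -m crank '{"linear": [[0.28,-0.76,0.05],[0.28,-0.76,0.05],[0.28,-0.76,0.05],[0.28,-0.76,0.05],[0.28,-0.76,0.05]], "delta_rot": [[0,0,0.22],[0,0,0.22],[0,0,0.22],[0,0,0.22],[0,0,0.22]], "fingers": [0.75,0.75,0.75,0.75,0.75]}' 40
python3 -m crank '{"linear": [[0,0,0],[0,0,0]], "delta_rot": [[0,0,0],[0,0,0]], "fingers": [0.75,0.75]}'
python3 cheese.py .113
python3 look.py pics/w16.png
python3 - <<'E'
from h import *
import pickle
f=pickle.load(open("pics/w16.png.pkl","rb"))
print("expected px of old block place",proj(f,[.641,.156,.171]))
h=f["hsv"]; 
for v in range(190,330,14): print(v,[tuple(int(x) for x in h[v,u]) for u in range(270,430,12)])
E
```

```text
clock: 41.8
position: [0.6355, 0.1263, 0.2666]
tool_rot: [3.138, 0.0, -0.054]
force: [0.0, 0.9, 0.4]
grip_width: 0.0749
finger_force: 0.0
clock: 42.0
position: [0.633, 0.1355, 0.2669]
tool_rot: [-3.141, 0.002, -0.044]
force: [-0.7, 0.5, 0.0]
grip_width: 0.0748
finger_force: 0.0
42.05 [0.63297199 0.13587265 0.26717486] -0.04323776356422493
chunk [ 113  274   53   60 2562] c [0.6034 0.2644] size [0.0403 0.0402] ang 80.7
chunk [ 273  306   45   40 1415] c [0.5868 0.1551] size [0.0286 0.0278] ang 11.1
block [361 189  19  75 400] c [0.6488 0.1035] size [0.0469 0.0101] ang 4.3
wheelgold [ 439  131   28  160 2647] c [0.6523 0.0463] size [0.013  0.1106] ang 87.6
wheelgold [578 170  33  31 589] c [ 0.672  -0.0782] size [0.0315 0.024 ] ang 78.6
wheelgold [ 303  191   19   73 1366] c [0.6461 0.1416] size [0.0119 0.0481] ang 87.4
wheelgold [ 359  192   19   71 1231] c [0.6445 0.1052] size [0.0115 0.047 ] ang 87.8
wheelgold [576 244  32  36 689] c [ 0.6098 -0.0821] size [0.0301 0.0328] ang 18.7
wheelgold [ 272  305   48   42 1561] c [0.5752 0.1568] size [0.0324 0.0335] ang 47.2
42.1 [0.63304976 0
[... 1640 characters left out ...]
1, 76), (78, 128, 78), (78, 133, 71), (78, 122, 73)]
288 [(162, 21, 122), (1, 246, 55), (179, 251, 57), (1, 250, 56), (1, 246, 54), (103, 18, 196), (101, 21, 199), (104, 22, 200), (105, 21, 199), (106, 20, 195), (36, 7, 179), (45, 8, 183), (36, 7, 182), (36, 7, 182)]
302 [(1, 241, 161), (1, 225, 187), (1, 231, 189), (1, 244, 188), (2, 251, 178), (0, 213, 48), (103, 21, 198), (105, 18, 198), (103, 21, 198), (106, 22, 200), (35, 9, 180), (42, 7, 183), (42, 7, 174), (105, 57, 9)]
316 [(1, 216, 189), (24, 255, 163), (24, 255, 165), (24, 255, 161), (5, 245, 179), (0, 255, 123), (103, 21, 198), (105, 21, 199), (103, 21, 198), (103, 21, 198), (30, 9, 174), (36, 7, 182), (45, 8, 132), (113, 113, 9)]
```

Run:
```python
from h import *
import pickle
f=pickle.load(open("pics/w16.png.pkl","rb"))
for p in ((340.5,227.5),(303,192),(377,189),(378,262),(304,265)): print(plane(f,*p,.171).round(4))
```

```text
[0.6486 0.1239 0.171 ]
[0.6715 0.1456 0.171 ]
[0.6715 0.101  0.171 ]
[0.6254 0.1008 0.171 ]
[0.6255 0.1475 0.171 ]
```

```bash
python3 -m crank '{"linear": [[0.062,-0.05,0],[0.062,-0.05,-0.15],[0.062,-0.05,-0.3],[0.062,-0.05,-0.444],[0.062,-0.05,-0.444]], "delta_rot": [[0,0,0],[0,0,0],[0,0,0],[0,0,0],[0,0,0]], "fingers": [0.75,0.75,0.75,0.75,0.75]}' 40
python3 -m crank '{"linear": [[0,0,0],[0,0,0],[0,0,0],[0,0,0],[0,0,0]], "delta_rot": [[0,0,0],[0,0,0],[0,0,0],[0,0,0],[0,0,0]], "fingers": [0.75,-1,-1,-1,-1]}' 40
python3 -m crank '{"linear": [[0,0,0.12],[0,0,0.25],[0,0,0.4],[0,0,0.44],[0,0,0.44]], "delta_rot": [[0,0,0],[0,0,0],[0,0,0],[0,0,0],[0,0,0]], "fingers": [-1,-1,-1,-1,-1]}'
python3 -m crank '{"linear": [[-0.5,0.75,0],[-0.5,0.75,0],[-0.5,0.75,0],[-0.5,0.75,0],[-0.5,0.75,0]], "delta_rot": [[0,0,-0.22],[0,0,-0.22],[0,0,-0.22],[0,0,-0.22],[0,0,-0.22]], "fingers": [-1,-1,-1,-1,-1]}'
python3 -m crank '{"linear": [[-0.106,0.1,0],[-0.106,0.1,0],[-0.106,0.1,0]], "delta_rot": [[0,0,0],[0,0,0],[0,0,0]], "fingers": [-1,-1,-1]}'
```

```text
clock: 42.6
position: [0.6465, 0.1225, 0.1524]
tool_rot: [3.14, 0.007, -0.043]
force: [0.8, 0.2, 1.0]
grip_width: 0.0746
finger_force: 0.0
clock: 43.1
position: [0.6498, 0.1221, 0.158]
tool_rot: [-3.141, -0.002, -0.045]
force: [1.5, 1.5, 2.0]
grip_width: 0.0493
finger_force: 45.9
clock: 43.6
position: [0.6496, 0.1217, 0.2685]
tool_rot: [-3.141, -0.002, -0.045]
force: [0.1, -0.4, -1.8]
grip_width: 0.0493
finger_force: 45.7
clock: 44.1
position: [0.5207, 0.3127, 0.2654]
tool_rot: [3.141, 0.003, -0.156]
force: [0.6, 0.6, -1.7]
grip_width: 0.0493
finger_force: 45.5
clock: 44.4
position: [0.4968, 0.3344, 0.2657]
tool_rot: [3.14, 0.001, -0.159]
force: [0.3, -0.4, -2.0]
grip_width: 0.0493
finger_force: 45.5
```

```bash
python3 -m crank '{"linear": [[0,0,-0.2],[0,0,-0.4],[0,0,-0.58],[0,0,-0.7],[0,0,-0.74]], "delta_rot": [[0,0,0],[0,0,0],[0,0,0],[0,0,0],[0,0,0]], "fingers": [-1,-1,-1,-1,-1]}' 40
python3 -m crank '{"linear": [[0,0,-0.02],[0,0,-0.04],[0,0,-0.048],[0,0,-0.048]], "delta_rot": [[0,0,0],[0,0,0],[0,0,0],[0,0,0]], "fingers": [-1,-1,-1,-1]}'
python3 -m crank '{"linear": [[0,0,-0.006],[0,0,-0.006],[0,0,-0.006]], "delta_rot": [[0,0,0],[0,0,0],[0,0,0]], "fingers": [-1,-1,-1]}'
```

```text
clock: 44.9
position: [0.4968, 0.3319, 0.0782]
tool_rot: [3.137, 0.003, -0.162]
force: [-0.1, -0.5, -1.6]
grip_width: 0.049
finger_force: 45.4
clock: 45.3
position: [0.4981, 0.3344, 0.0708]
tool_rot: [-3.141, -0.001, -0.161]
force: [-0.5, 0.7, -2.8]
grip_width: 0.0493
finger_force: 45.4
clock: 45.6
position: [0.4978, 0.3343, 0.0687]
tool_rot: [-3.141, -0.0, -0.16]
force: [-0.4, 0.7, -1.4]
grip_width: 0.0491
finger_force: 45.4
```

```bash
python3 -m crank '{"linear": [[0,0,-0.008],[0,0,-0.014],[0,0,-0.014],[0,0,-0.014]], "delta_rot": [[0,0,0],[0,0,0],[0,0,0],[0,0,0]], "fingers": [-1,-1,-1,-1]}' 40
python3 -m crank '{"linear": [[0,0,-0.004],[0,0,-0.004],[0,0,-0.004],[0,0,-0.004],[0,0,-0.004]], "delta_rot": [[0,0,0],[0,0,0],[0,0,0],[0,0,0],[0,0,0]], "fingers": [-1,-1,0.65,0.65,0.65]}' 40
python3 -m crank '{"linear": [[0,0,0.15],[0,0,0.3],[0,0,0.5],[0,0,0.75],[0,0,0.82]], "delta_rot": [[0,0,0],[0,0,0],[0,0,0],[0,0,0],[0,0,0]], "fingers": [0.65,0.65,0.65,0.65,0.75]}'
python3 cheese.py .018 | grep -v gold
python3 -m crank '{"linear": [[0.32,-0.7,0],[0.32,-0.7,0],[0.32,-0.7,0],[0.32,-0.7,0],[0.32,-0.7,0]], "delta_rot": [[0,0,0.22],[0,0,0.22],[0,0,0.22],[0,0,0.22],[0,0,0.22]], "fingers": [0.75,0.75,0.75,0.75,0.75]}' 40
python3 -m crank '{"linear": [[0,0,0],[0,0,0]], "delta_rot": [[0,0,0],[0,0,0]], "fingers": [0.75,0.75]}'
python3 cheese.py .113; python3 look.py pics/w17.png
```

```text
clock: 46.0
position: [0.4976, 0.3342, 0.0649]
tool_rot: [3.142, 0.0, -0.16]
force: [0.2, -0.1, -1.6]
grip_width: 0.0492
finger_force: 45.7
clock: 46.5
position: [0.4977, 0.3343, 0.0639]
tool_rot: [-3.142, -0.0, -0.16]
force: [-0.2, 0.8, -0.2]
grip_width: 0.0708
finger_force: 0.0
clock: 47.0
position: [0.4983, 0.3346, 0.2729]
tool_rot: [-3.139, -0.003, -0.161]
force: [1.1, 1.0, 0.1]
grip_width: 0.0752
finger_force: 0.0
47.05 [0.49929994 0.3353324  0.27649554] -0.16080237059621783
chunk [ 530   85   34   43 1172] c [0.5791 0.1054] size [0.04   0.0406] ang 60.0
chunk [ 288  116   71   70 4808] c [0.5595 0.3244] size [0.0591 0.0589] ang 81.2
clock: 47.55
position: [0.5798, 0.1527, 0.2688]
tool_rot: [3.139, -0.001, -0.053]
force: [0.1, 1.2, 1.0]
grip_width: 0.0744
finger_force: 0.0
clock: 47.75
position: [0.5772, 0.1605, 0.2688]
tool_rot: [-3.141, 0.0, -0.044]
force: [0.3, -0.0, -0.4]
grip_width: 0.0747
finger_force: 0.0
47.8 [0.57717307 0.16066744 0.26884465] -0.043338967405272655
chunk [ 124  217   55   65 3181] c [0.5856 0.2725] size [0.0404 0.0404] ang 81.3
chunk [ 304  225   48   47 1787] c [0.5811 0.1571] size [0.0289 0.0278] ang 39.2
wheelgold [ 466   71   23  161 2617] c [0.6384 0.0527] size [0.013  0.1102] ang 87.6
wheelgold [599 115  30  31 552] c [ 0.6604 -0.0758] size [0.0313 0.0253] ang 79.4
wheelgold [599 189  32  36 704] c [ 0.5981 -0.0825] size [0.0364 0.0296] ang 71.3
wheelgold [ 302  224   51   49 1965] c [0.5754 0.1569] size [0.0335 0.0327] ang 71.3
wheelgold [165 290  12  41 430] c [0.5318 0.2762] size [0.0089 0.0335] ang 81.4
47.85 [0.5771913  0.16064659 0.26890681] [-3.14123387e+00  2.43316149e-04 -4.32406601e-02]
```

```bash
python3 -m crank '{"linear": [[-0.006,-0.014,0],[-0.006,-0.014,-0.15],[-0.006,-0.014,-0.3],[-0.006,-0.014,-0.49],[-0.006,-0.014,-0.49]], "delta_rot": [[0,0,0],[0,0,0],[0,0,0],[0,0,0],[0,0,0]], "fingers": [0.75,0.75,0.75,0.75,0.75]}' 40
python3 -m crank '{"linear": [[0,0,0],[0,0,0],[0,0,0],[0,0,0],[0,0,0]], "delta_rot": [[0,0,0],[0,0,0],[0,0,0],[0,0,0],[0,0,0]], "fingers": [0.75,-1,-1,-1,-1]}' 40
python3 -m crank '{"linear": [[0,0,0.12],[0,0,0.25],[0,0,0.4],[0,0,0.48],[0,0,0.48]], "delta_rot": [[0,0,0],[0,0,0],[0,0,0],[0,0,0],[0,0,0]], "fingers": [-1,-1,-1,-1,-1]}'
python3 -m crank '{"linear": [[-0.566,0.748,0],[-0.566,0.748,0],[-0.566,0.748,0],[-0.566,0.748,0],[-0.566,0.748,0]], "delta_rot": [[0,0,-0.22],[0,0,-0.22],[0,0,-0.22],[0,0,-0.22],[0,0,-0.22]], "fingers": [-1,-1,-1,-1,-1]}'
python3 -m crank '{"linear": [[0,0,0],[0,0,0]], "delta_rot": [[0,0,0],[0,0,0]], "fingers": [-1,-1]}'
```

```text
clock: 48.35
position: [0.5731, 0.1552, 0.1417]
tool_rot: [3.139, 0.008, -0.044]
force: [-0.9, -0.3, -0.5]
grip_width: 0.0745
finger_force: 0.0
clock: 48.85
position: [0.577, 0.1562, 0.1477]
tool_rot: [-3.14, -0.002, -0.045]
force: [2.1, 2.1, 3.9]
grip_width: 0.0529
finger_force: 42.7
clock: 49.35
position: [0.577, 0.1559, 0.2694]
tool_rot: [-3.14, -0.004, -0.046]
force: [-0.1, 0.4, -1.3]
grip_width: 0.0527
finger_force: 42.5
clock: 49.85
position: [0.432, 0.3446, 0.2655]
tool_rot: [3.141, 0.002, -0.159]
force: [0.8, -0.8, -2.1]
grip_width: 0.0528
finger_force: 42.5
clock: 50.05
position: [0.4336, 0.3433, 0.2657]
tool_rot: [3.14, 0.001, -0.158]
force: [0.6, -1.2, -1.4]
grip_width: 0.053
finger_force: 42.5
```

```bash
python3 -m crank '{"linear": [[0,0,-0.2],[0,0,-0.4],[0,0,-0.58],[0,0,-0.72],[0,0,-0.78]], "delta_rot": [[0,0,0],[0,0,0],[0,0,0],[0,0,0],[0,0,0]], "fingers": [-1,-1,-1,-1,-1]}' 40
python3 -m crank '{"linear": [[0,0,-0.02],[0,0,-0.04],[0,0,-0.056],[0,0,-0.064],[0,0,-0.066]], "delta_rot": [[0,0,0],[0,0,0],[0,0,0],[0,0,0],[0,0,0]], "fingers": [-1,-1,-1,-1,-1]}'
python3 -m crank '{"linear": [[0,0,0],[0,0,0],[0,0,0],[0,0,0],[0,0,0]], "delta_rot": [[0,0,0],[0,0,0],[0,0,0],[0,0,0],[0,0,0]], "fingers": [-1,-1,0.65,0.65,0.65]}' 40
python3 -m crank '{"linear": [[0,0,0.15],[0,0,0.3],[0,0,0.5],[0,0,0.75],[0,0,0.82]], "delta_rot": [[0,0,0],[0,0,0],[0,0,0],[0,0,0],[0,0,0]], "fingers": [0.65,0.65,0.65,0.65,0.75]}'
python3 cheese.py .018; python3 look.py pics/w18.png
```

```text
clock: 50.55
position: [0.4345, 0.3397, 0.0678]
tool_rot: [3.138, 0.003, -0.163]
force: [0.1, -0.2, 0.6]
grip_width: 0.0526
finger_force: 42.5
clock: 51.05
position: [0.4349, 0.3428, 0.0554]
tool_rot: [-3.141, -0.0, -0.161]
force: [0.5, 0.2, -1.3]
grip_width: 0.0532
finger_force: 42.5
clock: 51.55
position: [0.4347, 0.3428, 0.0551]
tool_rot: [-3.141, -0.0, -0.16]
force: [0.3, 0.4, -0.0]
grip_width: 0.0704
finger_force: 0.0
clock: 52.05
position: [0.4352, 0.3431, 0.2638]
tool_rot: [-3.139, -0.002, -0.161]
force: [1.4, 0.5, -1.0]
grip_width: 0.0747
finger_force: 0.0
52.1 [0.43621927 0.34393679 0.26725894] -0.1607863453953795
chunk [ 285   42   72   68 4863] c [0.5593 0.3247] size [0.058  0.0578] ang 80.7
chunk [306 206  35  34 952] c [0.4366 0.3419] size [0.0283 0.0277] ang 36.0
wheelgold [594   0  21  64 688] c [0.6017 0.0054] size [0.0195 0.0753] ang 87.6
wheelgold [288 107  65   8 458] c [0.5317 0.3303] size [0.0548 0.0063] ang 80.0
wheelgold [294 126  15  53 701] c [0.4982 0.3522] size [0.0118 0.0463] ang 82.1
wheelgold [336 126  13  54 694] c [0.492  0.3168] size [0.0106 0.0469] ang 81.1
wheelgold [ 305  205   38   36 1085] c [0.4324 0.3431] size [0.0323 0.0328] ang 36.9
52.15 [0.43590699 0.34375321 0.26435621] [-3.13623144 -0.00406658 -0.16058388]
```

All three cheeses stand in the dish. Now the weights.

```bash
python3 -m crank '{"linear": [[0.3,-0.94,0],[0.3,-0.94,0],[0.3,-0.94,0],[0.3,-0.94,0],[0.3,-0.94,0]], "delta_rot": [[0,0,0.22],[0,0,0.22],[0,0,0.22],[0,0,0.22],[0,0,0.22]], "fingers": [0,0,0,0,0]}' 40
python3 -m crank '{"linear": [[0.3,-0.94,-0.06],[0.3,-0.94,-0.06],[0.3,-0.94,-0.06],[0.3,-0.94,-0.06],[0.3,-0.94,-0.06]], "delta_rot": [[0,0,0],[0,0,0],[0,0,0],[0,0,0],[0,0,0]], "fingers": [0,0,0,0,0]}' 40
python3 -m crank '{"linear": [[0,0,0],[0,0,0]], "delta_rot": [[0,0,0],[0,0,0]], "fingers": [0,0]}'
cat > gold.py <<'E'
import sys
from h import *
f=cam("wrist"); h=f["hsv"]; o=observe(); print(o["clock"],o["position"],o["tool_rot"][2]); cv2.imwrite(sys.argv[1],f["image"][:,:,::-1])
m=cv2.inRange(h,(15,140,60),(30,255,255)); m=cv2.morphologyEx(m,cv2.MORPH_OPEN,np.ones((3,3)))
n,l,st,c=cv2.connectedComponentsWithStats(m)
for i in range(1,n):
    if st[i,4]<150: continue
    print(st[i],c[i].round(1),*[plane(f,*c[i],float(z))[:2].round(4) for z in sys.argv[2:]])
E
python3 gold.py pics/g1.png .079 .1 .125
```

```text
clock: 52.65
position: [0.5098, 0.1054, 0.2596]
tool_rot: [3.141, 0.0, -0.046]
force: [1.5, 0.5, -0.1]
grip_width: 0.0431
finger_force: 0.0
clock: 53.15
position: [0.5847, -0.1295, 0.2443]
tool_rot: [3.142, 0.001, -0.045]
force: [0.5, 0.7, 0.1]
grip_width: 0.0427
finger_force: 0.0
clock: 53.35
position: [0.5843, -0.1283, 0.2439]
tool_rot: [-3.142, 0.001, -0.047]
force: [0.1, 0.6, -0.2]
grip_width: 0.0426
finger_force: 0.0
53.4 [ 0.58435645 -0.12692117  0.24426132] -0.04538629686556206
[ 141   90   29  171 2973] [153.3 174.3] [0.6382 0.0103] [0.6391 0.    ] [ 0.6401 -0.0122]
[ 292  102   44   43 1493] [313.5 123. ] [ 0.6678 -0.1257] [ 0.6665 -0.1261] [ 0.665  -0.1267]
[426 117  37  25 396] [440.7 128.1] [ 0.6621 -0.2265] [ 0.6613 -0.2197] [ 0.6603 -0.2115]
[455 120  34  24 260] [472.6 130.6] [ 0.6607 -0.2545] [ 0.66   -0.2456] [ 0.6591 -0.235 ]
[415 141  18  31 299] [422. 155.] [ 0.6404 -0.2103] [ 0.6411 -0.2046] [ 0.642  -0.1978]
[ 298  199   51   54 2162] [323.3 226. ] [ 0.586  -0.1294] [ 0.5906 -0.1295] [ 0.5962 -0.1297]
[528 233  30  24 513] [542.8 244.6] [ 0.5608 -0.3308] [ 0.5673 -0.3164] [ 0.575  -0.2992]
[523 292  31  31 685] [537.6 307. ] [ 0.4974 -0.3349] [ 0.5085 -0.3202] [ 0.5217 -0.3027]
```

```bash
python3 -m crank '{"linear": [[0.03,-0.012,0],[0.03,-0.012,-0.15],[0.03,-0.012,-0.32],[0.03,-0.012,-0.44],[0.03,-0.012,-0.468]], "delta_rot": [[0,0,0],[0,0,0],[0,0,0],[0,0,0],[0,0,0]], "fingers": [0,0,0,0,0]}' 40
python3 -m crank '{"linear": [[0,0,0],[0,0,0],[0,0,0],[0,0,0],[0,0,0]], "delta_rot": [[0,0,0],[0,0,0],[0,0,0],[0,0,0],[0,0,0]], "fingers": [0,0,-1,-1,-1]}' 40
python3 -m crank '{"linear": [[0,0,0.15],[0,0,0.3],[0,0,0.48],[0,0,0.48],[0,0,0.48]], "delta_rot": [[0,0,0],[0,0,0],[0,0,0],[0,0,0],[0,0,0]], "fingers": [-1,-1,-1,-1,-1]}'
python3 -m crank '{"linear": [[-0.248,-0.626,0],[-0.248,-0.626,0],[-0.248,-0.626,0],[-0.248,-0.626,0],[-0.248,-0.626,0]], "delta_rot": [[0,0,0],[0,0,0],[0,0,0],[0,0,0],[0,0,0]], "fingers": [-1,-1,-1,-1,-1]}'
python3 -m crank '{"linear": [[-0.248,-0.626,0],[-0.248,-0.626,0],[-0.248,-0.626,0],[-0.248,-0.626,-0.1],[-0.248,-0.626,-0.2]], "delta_rot": [[0,0,0],[0,0,0],[0,0,0],[0,0,0],[0,0,0]], "fingers": [-1,-1,-1,-1,-1]}'
python3 -m crank '{"linear": [[0,0,0],[0,0,0]], "delta_rot": [[0,0,0],[0,0,0]], "fingers": [-1,-1]}'
```

```text
clock: 53.9
position: [0.5911, -0.1289, 0.1251]
tool_rot: [-3.141, 0.004, -0.043]
force: [-0.8, 0.5, 0.4]
grip_width: 0.0428
finger_force: 0.0
clock: 54.4
position: [0.5929, -0.1301, 0.1292]
tool_rot: [-3.141, -0.002, -0.045]
force: [-0.7, 1.6, 8.4]
grip_width: 0.0139
finger_force: 38.9
clock: 54.9
position: [0.5923, -0.1303, 0.2488]
tool_rot: [3.142, -0.002, -0.045]
force: [-0.1, 0.4, -4.3]
grip_width: 0.0141
finger_force: 39.7
clock: 55.4
position: [0.5277, -0.29, 0.2465]
tool_rot: [3.141, 0.003, -0.05]
force: [0.5, -0.9, -1.8]
grip_width: 0.0141
finger_force: 39.8
clock: 55.9
position: [0.4662, -0.4457, 0.1963]
tool_rot: [3.141, 0.001, -0.049]
force: [0.7, 0.4, -3.3]
grip_width: 0.0138
finger_force: 39.9
clock: 56.1
position: [0.4687, -0.4421, 0.1975]
tool_rot: [-3.14, 0.001, -0.044]
force: [1.0, -0.1, -2.2]
grip_width: 0.0136
finger_force: 39.9
```

```bash
python3 -m crank '{"linear": [[0,0,-0.18],[0,0,-0.34],[0,0,-0.48],[0,0,-0.53],[0,0,-0.55]], "delta_rot": [[0,0,0],[0,0,0],[0,0,0],[0,0,0],[0,0,0]], "fingers": [-1,-1,-1,-1,-1]}' 40
python3 -m crank '{"linear": [[0,0,-0.006],[0,0,-0.012],[0,0,-0.012],[0,0,-0.012],[0,0,-0.012]], "delta_rot": [[0,0,0],[0,0,0],[0,0,0],[0,0,0],[0,0,0]], "fingers": [-1,-1,-1,-0.1,-0.1]}' 40
python3 -m crank '{"linear": [[0,0,0],[0,0,0.1],[0,0,0.3],[0,0,0.5],[0,0,0.76]], "delta_rot": [[0,0,0],[0,0,0],[0,0,0],[0,0,0],[0,0,0]], "fingers": [0,0,0,0,0]}'
python3 gold.py pics/g2.png .03 
python3 -m crank '{"linear": [[0.396,0.63,0],[0.396,0.63,0],[0.396,0.63,0],[0.396,0.63,0],[0.396,0.63,0]], "delta_rot": [[0,0,0],[0,0,0],[0,0,0],[0,0,0],[0,0,0]], "fingers": [0,0,0,0,0]}'
python3 -m crank '{"linear": [[0.396,0.63,0],[0.396,0.63,0],[0.396,0.63,0],[0.396,0.63,0],[0.396,0.63,0]], "delta_rot": [[0,0,0],[0,0,0],[0,0,0],[0,0,0],[0,0,0]], "fingers": [0,0,0,0,0]}'
python3 -m crank '{"linear": [[0,0,0],[0,0,0]], "delta_rot": [[0,0,0],[0,0,0]], "fingers": [0,0]}'
python3 gold.py pics/g3.png .1
```

```text
clock: 56.6
position: [0.4688, -0.4428, 0.0606]
tool_rot: [-3.141, 0.0, -0.044]
force: [0.3, 0.2, -2.3]
grip_width: 0.0142
finger_force: 39.8
clock: 57.1
position: [0.4685, -0.4436, 0.0582]
tool_rot: [3.141, -0.001, -0.045]
force: [0.2, -0.1, -0.0]
grip_width: 0.0384
finger_force: 0.0
clock: 57.6
position: [0.4679, -0.4431, 0.2346]
tool_rot: [3.142, -0.0, -0.045]
force: [1.2, -1.3, -0.3]
grip_width: 0.0427
finger_force: 0.0
57.65 [ 0.46987782 -0.44533842  0.2432004 ] -0.045811349283334746
[ 559   44   40   49 1337] [580.3  66.8] [ 0.6234 -0.7202]
[228 130  29  24 532] [242.2 141.2] [ 0.5422 -0.3753]
[ 300  195   45   49 1774] [322.2 219.6] [ 0.4671 -0.4432]
[237 206  34  32 826] [252.9 221.3] [ 0.4686 -0.3797]
[ 42 325  19  22 294] [ 50.7 335.6] [ 0.3397 -0.0929]
[343 371  44  28 825] [365.3 385.8] [ 0.2816 -0.4818]
clock: 58.15
position: [0.5703, -0.2801, 0.2323]
tool_rot: [-3.139, -0.001, -0.038]
force: [0.1, -0.8, 0.5]
grip_width: 0.0424
finger_force: 0.0
clock: 58.65
position: [0.6683, -0.1225, 0.2319]
tool_rot: [-3.139, -0.0, -0.039]
force: [-0.9, 0.3, -0.3]
grip_width: 0.043
finger_force: 0.0
clock: 58.85
position: [0.6656, -0.1299, 0.2326]
tool_rot: [3.141, 0.0, -0.047]
force: [-0.4, -0.1, 0.3]
grip_width: 0.0429
finger_force: 0.0
58.9 [ 0.66560656 -0.12999785  0.23264321] -0.04720864846654149
[ 140  184   37  150 2593] [156.8 256.3] [ 0.6576 -0.0009]
[428 198  65  37 851] [458.7 211.2] [ 0.6817 -0.2317]
[ 295  212   44   48 1621] [316.6 235.9] [ 0.6677 -0.1262]
[416 223  19  33 333] [423.  238.1] [ 0.6624 -0.2042]
[524 303  28  27 491] [537.  315.5] [ 0.5876 -0.3151]
[ 551  343   37   38 1023] [569.7 362.1] [ 0.5283 -0.3697]
[  0 394  15  18 169] [  7.  402.5] [0.4711 0.2817]
```

```bash
python3 -m crank '{"linear": [[0.005,0.014,0],[0.005,0.014,-0.15],[0.005,0.014,-0.32],[0.005,0.014,-0.41],[0.005,0.014,-0.438]], "delta_rot": [[0,0,0],[0,0,0],[0,0,0],[0,0,0],[0,0,0]], "fingers": [0,0,0,0,0]}' 40
python3 -m crank '{"linear": [[0,0,0],[0,0,0],[0,0,0],[0,0,0],[0,0,0]], "delta_rot": [[0,0,0],[0,0,0],[0,0,0],[0,0,0],[0,0,0]], "fingers": [0,0,-1,-1,-1]}' 40
python3 -m crank '{"linear": [[0,0,0.15],[0,0,0.3],[0,0,0.5],[0,0,0.5],[0,0,0.5]], "delta_rot": [[0,0,0],[0,0,0],[0,0,0],[0,0,0],[0,0,0]], "fingers": [-1,-1,-1,-1,-1]}'
python3 -m crank '{"linear": [[-0.23,-0.628,0],[-0.23,-0.628,0],[-0.23,-0.628,0],[-0.23,-0.628,0],[-0.23,-0.628,0]], "delta_rot": [[0,0,0],[0,0,0],[0,0,0],[0,0,0],[0,0,0]], "fingers": [-1,-1,-1,-1,-1]}'
python3 -m crank '{"linear": [[-0.23,-0.628,0],[-0.23,-0.628,0],[-0.23,-0.628,0],[-0.23,-0.628,-0.1],[-0.23,-0.628,-0.2]], "delta_rot": [[0,0,0],[0,0,0],[0,0,0],[0,0,0],[0,0,0]], "fingers": [-1,-1,-1,-1,-1]}'
python3 -m crank '{"linear": [[0,0,0],[0,0,0]], "delta_rot": [[0,0,0],[0,0,0]], "fingers": [-1,-1]}'
```

```text
clock: 59.4
position: [0.6661, -0.1249, 0.1205]
tool_rot: [-3.141, 0.004, -0.046]
force: [-0.9, 0.6, 0.6]
grip_width: 0.0424
finger_force: 0.0
clock: 59.9
position: [0.668, -0.125, 0.1241]
tool_rot: [3.141, -0.002, -0.045]
force: [0.2, -1.1, 6.9]
grip_width: 0.0136
finger_force: 39.0
clock: 60.4
position: [0.6677, -0.1247, 0.249]
tool_rot: [-3.142, -0.002, -0.045]
force: [-0.0, 0.0, -3.0]
grip_width: 0.0139
finger_force: 39.7
clock: 60.9
position: [0.6077, -0.2851, 0.2465]
tool_rot: [3.141, 0.003, -0.05]
force: [-0.2, 0.9, -1.5]
grip_width: 0.0139
finger_force: 39.7
clock: 61.4
position: [0.5507, -0.4413, 0.1963]
tool_rot: [3.141, 0.001, -0.049]
force: [0.1, 1.0, -1.6]
grip_width: 0.0138
finger_force: 39.9
clock: 61.6
position: [0.5531, -0.4374, 0.1975]
tool_rot: [-3.14, 0.001, -0.044]
force: [-0.5, -0.3, -0.8]
grip_width: 0.014
finger_force: 39.8
```

```bash
python3 -m crank '{"linear": [[0,0,-0.18],[0,0,-0.36],[0,0,-0.5],[0,0,-0.55],[0,0,-0.57]], "delta_rot": [[0,0,0],[0,0,0],[0,0,0],[0,0,0],[0,0,0]], "fingers": [-1,-1,-1,-1,-1]}' 40
python3 -m crank '{"linear": [[0,0,-0.006],[0,0,-0.014],[0,0,-0.014],[0,0,-0.014],[0,0,-0.014]], "delta_rot": [[0,0,0],[0,0,0],[0,0,0],[0,0,0],[0,0,0]], "fingers": [-1,-1,-1,-0.1,-0.1]}' 40
python3 -m crank '{"linear": [[0,0,0],[0,0,0.1],[0,0,0.3],[0,0,0.5],[0,0,0.76]], "delta_rot": [[0,0,0],[0,0,0],[0,0,0],[0,0,0],[0,0,0]], "fingers": [0,0,0,0,0]}'
python3 -m crank '{"linear": [[-0.3,0,0],[-0.3,-0.1,0],[-0.3,-0.1,0],[-0.3,-0.1,0]], "delta_rot": [[0,0,0],[0,0,0],[0,0,0],[0,0,0]], "fingers": [0,0,0,0]}'
python3 gold.py pics/g4.png .03
python3 - <<'E'
from h import *
a=cv2.imread("pics/scene0.png"); s=cam("scene"); d=cam("side"); b=s["image"][:,:,::-1]
cv2.imwrite("pics/sf.png",b); cv2.imwrite("pics/df.png",d["image"][:,:,::-1])
df=cv2.absdiff(a,b).max(2)
for n,(x0,y0,x1,y1) in dict(pounder=(300,310,350,372),tray=(190,338,300,418),embosser=(225,272,275,332),spice=(308,172,330,205),mug=(430,168,462,210),pepper=(196,280,222,325),balance=(350,200,450,320)).items(): r=df[y0:y1,x0:x1]; print(n,(r>30).mean().round(3))
for y in (312,): pass
# handle dark mask top & bottom in scene and side
for f,bx in ((s,(305,305,345,355)),(d,(370,262,405,300))):
    x0,y0,x1,y1=bx; m=f["hsv"][y0:y1,x0:x1,2]<55; v,u=np.nonzero(m); t=v<v.min()+4; e=v>v.max()-4
    print(f["n"],"top",u[t].mean()+x0,v.min()+y0,"bot",u[e].mean()+x0,v.max()+y0)
E
```

```text
clock: 62.1
position: [0.5531, -0.4383, 0.0556]
tool_rot: [-3.141, 0.0, -0.044]
force: [0.2, 0.1, -1.7]
grip_width: 0.0137
finger_force: 39.8
clock: 62.6
position: [0.5527, -0.439, 0.0528]
tool_rot: [3.141, -0.001, -0.045]
force: [-0.9, -0.3, 0.0]
grip_width: 0.0381
finger_force: 0.0
clock: 63.1
position: [0.5522, -0.4387, 0.2292]
tool_rot: [3.142, -0.0, -0.045]
force: [-0.3, -0.1, -0.2]
grip_width: 0.043
finger_force: 0.0
clock: 63.5
position: [0.477, -0.4644, 0.2274]
tool_rot: [3.141, -0.001, -0.047]
force: [-0.3, 0.4, 0.4]
grip_width: 0.0426
finger_force: 0.0
63.55 [ 0.47792213 -0.46358616  0.22707304] -0.045239644415835834
[125  38  23  17 218] [136.8  47. ] [ 0.6546 -0.299 ]
[ 546   48   43   50 1520] [568.6  71.3] [ 0.6231 -0.7188]
[ 270  117   44   41 1389] [291.2 137.1] [ 0.5517 -0.4414]
[204 141  29  25 550] [218.4 153.3] [ 0.5426 -0.3759]
[ 276  207   46   50 1846] [299.5 232.1] [ 0.4674 -0.4438]
[214 217  32  34 807] [229.7 234.2] [ 0.4687 -0.3796]
[ 30 333  18  23 273] [ 38.3 344. ] [ 0.3392 -0.0915]
[331 382  51  19 511] [351.  391.8] [ 0.2894 -0.4867]
pounder 0.112
tray 0.001
embosser 0.055
spice 0.0
mug 0.0
pepper 0.497
balance 0.012
scene top 324.14285714285717 313 bot 323.4761904761905 345Traceback (most recent call last):
  File "<stdin>", line 9, in <module>
    return umr_minimum(a, axis, None, out, keepdims, initial, where)
ValueError: zero-size array to reduction operation minimum which has no identity
```

```bash
python3 -m crank '{"linear": [[-0.64,-0.286,0.08],[-0.64,-0.286,0.08],[-0.64,-0.286,0.08],[-0.64,-0.286,0.08],[-0.64,-0.286,0.08]], "delta_rot": [[0,0,0.5],[0,0,0.5],[0,0,0.5],[0,0,0.5],[0,0,0.5]], "fingers": [1,1,1,1,1]}'
python3 -m crank '{"linear": [[-0.64,-0.286,0],[-0.64,-0.286,0],[-0.64,-0.286,0],[-0.64,-0.286,0],[-0.64,-0.286,0]], "delta_rot": [[0,0,0],[0,0,0],[0,0,0],[0,0,0],[0,0,0]], "fingers": [1,1,1,1,1]}'
python3 - <<'E'
from h import *
for n,B in (("scene",dict(pounder=(300,310,350,372),tray=(190,338,300,418),embosser=(225,272,275,332),spice=(308,172,330,205),mug=(430,168,462,210),pepper=(196,280,222,325),pans=(350,200,450,320))),("side",dict(pounder=(368,265,408,315),pepper=(274,308,298,342),mug=(318,112,350,146)))):
    a=cv2.imread(f"pics/{n}0.png"); f=cam(n); b=f["image"][:,:,::-1]; df=cv2.absdiff(a,b).max(2)
    for k,(x0,y0,x1,y1) in B.items():
        r=df[y0:y1,x0:x1]>30; t=a[y0:y1,x0:x1]; _,sc,_,p=cv2.minMaxLoc(cv2.matchTemplate(b[y0-12:y1+12,x0-12:x1+12],t,cv2.TM_CCOEFF_NORMED)); print(n,k,r.mean().round(3),"shift",p[0]-12,p[1]-12,round(sc,3))
E
```

```text
clock: 64.15
position: [0.314, -0.5372, 0.2476]
tool_rot: [3.14, 0.001, 0.212]
force: [0.2, 0.3, -0.2]
grip_width: 0.0851
finger_force: 0.0
clock: 64.65
position: [0.1546, -0.608, 0.2467]
tool_rot: [-3.142, 0.001, 0.213]
force: [0.5, 0.3, -1.2]
grip_width: 0.0855
finger_force: 0.0
scene pounder 0.113 shift -2 -1 0.971
scene tray 0.001 shift 0 0 0.999
scene embosser 0.0 shift 0 0 1.0
scene spice 0.0 shift 0 0 1.0
scene mug 0.0 shift 0 0 1.0
scene pepper 0.0 shift 0 0 1.0
scene pans 0.011 shift 0 0 0.986
side pounder 0.099 shift -2 0 0.961
side pepper 0.0 shift 0 0 1.0
side mug 0.003 shift 0 0 0.999
```

```bash
python3 -c "
from workcell import bot
print(bot.job_done())"
```

```text
the job is handed in; nothing more can be done
None
```

I handed the job in at about 65 s, with no verdict returned: the cheeses balanced level against the 200 g and 300 g weights, the pin went fully down under the pounder (wrist force peaked at about 109 N of the 120 N limit), the three cheeses stand in the dish, all four weights are in their tray, and the pounder is upright on its coaster about 5 mm from where it began.

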